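# Fit the feed roller and thread its drive shaft home in the gearbox

### The job

Refit the feed roller of the edge bander: stand the big roller, hub up, in the fork of the feed unit, between the base and the upper ear with its bore under the ear's hole, then thread the flanged drive shaft down through the ear, the roller and the base. Its cross-shaped foot has to drop into the gearbox coupling hidden inside, which has stopped at an unknown angle, so press only lightly, never forcing it, and turn the shaft until it drops and the flange sits fully down on the ear. Let go, and leave the other parts on the table where they are.

Things in the scene. Friction and masses are not known exactly. Their poses are not given: they have to be found in the camera images.
- unit: Feed-roller unit, bolted down: grey gearbox base with a flat steel lid 110 x 110 mm, a column 50 mm wide at its rear, an upper ear reaching forward from the column, a black motor behind (under 95 mm high). The fork between lid and ear is open to the front and sides. Origin: on the table, under the common axis of the holes; x from the open front to the column, z up; lid +-55 mm about the axis.
- unit_ear (a point): Centre of the ear's round 15.3 mm through hole, at its top face, 102 mm above the table; the shaft's flange lands here. The ear is a tongue 30 mm wide (y) and 8 mm thick (underside at 94 mm), from 16 mm before the axis back to the column, whose front face is 45 mm behind the axis and whose top is level with the ear.
- unit_seat (a point): Centre of the lid's round 15.3 mm through hole, at the lid's top face, 48 mm above the table; the roller stands here, leaving 6 mm between its hub and the ear. The lid is 16 mm thick.
- unit_coupling (a point): Centre of the top of the gearbox coupling, 30 mm above the table, inside the base: a cross of two slots 5 mm wide, 16 mm deep, centred on the holes' axis. Its angle is hidden and not reported; at most a quarter turn of the shaft finds it. It turns stiffly (about 0.1 N m): pressed lightly it stays while the shaft turns on it, pressed hard it is dragged along.
- roller: Feed roller, the only big one: dark green tyre 46 mm in diameter, 34 mm high, with a steel hub 30 mm in diameter and 6 mm high on top (40 mm in all), through bore 17 mm. Stands on the table hub up, in a row with two small rollers. About 0.24 kg. Origin: centre of its underside, z up along the bore.
- shaft: Steel drive shaft, 120 mm, standing head up in one of the wooden block's holes, 38 mm deep. Foot 11 mm long: two crossed tongues 3.6 mm thick and 12 mm wide, bevelled to 11 mm at the bottom; then a round 14 mm shank with a short lead-in, up to 81 mm. About 0.21 kg. Origin: centre of the foot's bottom, z along the shaft to the head, x and y along the two tongues.
- shaft_flange (a point): Centre of the underside of the shaft's flange (28 mm in diameter, 5 mm thick), 81 mm above the foot's bottom. It stands 9 mm above the ear while the foot rests unaligned on the coupling; aligned to within about 6 degrees the tongues drop into the slots and the shaft goes down those last 9 mm.
- shaft_head (a point): Middle of the shaft's round dark head, the place to grip: 22 mm in diameter, 34 mm tall, above the flange (86 to 120 mm above the foot's bottom).
- block: Fixed wooden block 60 (x) x 130 (y) x 44 mm high with two holes, 72 mm apart along its y, in which the shaft and a pin stand. Origin: centre of its underside.
- pin: Not needed: a shorter plain steel pin in the block's other hole, with a 17 mm wide, 12 mm high head, no flange; 74 mm long. Origin: its bottom.
- idler1: Not needed: small dark green roller, 31 mm in diameter, 48 mm high, standing in the row. Origin: centre of its underside.
- idler2: Not needed: another small roller like idler1, in the row.
- idler3: Not needed: a third small roller like idler1, standing behind to the left.
- bearing: Not needed: loose steel ball-bearing ring, 42 mm in diameter, 12 mm high, lying on the table before the unit. Origin: centre of its underside.
- wrench: Not needed: steel wrench 170 mm long, lying on the table. Origin: middle of its underside.
- offcut: Not needed: wooden panel offcut 70 x 160 x 18 mm lying on the table, behind to the right. Origin: centre of its underside.
There are look-alikes about, which are no part of the job. Leave any blue look-alike of the roller alone.

How it is judged:
On the way, in this order (a step that is already met when the one before it is completed fails the run):
1. the roller stands upright on the base's lid in the fork, its bore within 6 mm of the holes' axis, while the shaft is still out (horizontal distance between roller and unit_seat below 0.006 m and z of roller in the frame of unit between 0.045 and 0.051 m and angle between roller's own z axis and vertical below 0.08 rad and horizontal distance between shaft and unit_seat above 0.03 m), for 0.2 s.
2. the shaft is through ear and roller, its foot in the lid's hole, more than 8 mm below the lid's top (horizontal distance between shaft and unit_seat below 0.004 m and z of shaft in the frame of unit below 0.04 m and horizontal distance between roller and unit_seat below 0.005 m), for 0.1 s.
At the end, for the whole second after the job is handed in: The shaft stands in the unit through ear, roller and base with its flange down on the ear (gap under 2.5 mm, axis within 3 mm of the ear's hole and 4 mm at the foot, under 0.05 rad of tilt); the roller stands upright on the lid around it (within 5 mm of the axis, under 3 mm of gap); both at rest (z of shaft_flange in the frame of unit between 0.099 and 0.1045 m and horizontal distance between shaft_flange and unit_ear below 0.003 m and horizontal distance between shaft and unit_seat below 0.004 m and angle between shaft's own z axis and vertical below 0.05 rad and horizontal distance between roller and unit_seat below 0.005 m and z of roller in the frame of unit between 0.045 and 0.051 m and angle between roller's own z axis and vertical below 0.08 rad and linear speed of each of shaft, roller below 0.02 m/s); the robot touches nothing.
It fails at once if the shaft is forced: it bears on the unit (ear, base or coupling) or on the roller with more than 45 N (contact force between shaft and unit above 45 N or contact force between shaft and roller above 45 N).
It fails at once if another part on the table is moved by more than 30 mm (distance of any of idler1, idler2, idler3, pin, bearing, wrench, offcut from where it was at the start of the episode above 0.03 m).
It also fails if it takes over 72 s, if anything falls off the work surface, if the arm or the gripper's body presses on something with over 40 N, if the wrist force passes 120 N, or if a joint passes its speed limit or range.

### The arm

A 7-joint arm with a two-finger parallel gripper is mounted at the origin on the work surface. World frame = base frame: x ahead of the robot, y to its left, z up, the work surface at z = 0. Lengths are in m, angles in rad, forces in N, time in s.
With the tool pointing down it reaches from about 0.4 to 0.85 m from the base axis. Payload 10.4 kg.
Tool frame: the origin (TCP) lies midway between the tips of the shut fingers; the grasp point (between the pads) lies 19 mm behind it; z points along the fingers, y is the line along which they close (so a half turn about z gives the same grasp; the last joint's range is limited). The gripper opens to 87 mm and grips with 3 to 60 N. Pads are 19 mm wide; open, the fingers measure 117 mm over their backs; the gripper's body (75 mm by 190 mm) begins 51 mm behind the grasp point.
Start: joints at [1.145, 0.332, -0.065, 1.46, 0.022, 1.35, -0.088], TCP at [0.245, -0.575, 0.19] pointing down, gripper open.
Joint ranges: [-2.6, 2.6], [-0.5, 2.12], [-1.47, 1.34], [0.16, 2.42], [-1.27, 4.41], [0.06, 2.06], [-2.6, 2.6]. Speed limits (rad/s): [2.22, 2.22, 2.79, 2.79, 3.14, 3.14, 3.14].

### API

Orientations are given as a unit quaternion [x, y, z, w].
In Python, from bench import sensors, eyes, order gives the robot as it stands.
- The arm moves only by the tool arm_command, never from a script. Its argument "steps" is a list of rows, each an object with "rot": the turn, a rotation vector about the world's x, y, z in degrees, a list of three; "slide": the shift along the world's x, y, z in m, a list of three; "grip": the opening, from 0 (shut) to 1 (fully open). A call has exactly 8 rows; each row shifts and turns the commanded pose from where the row before left it; what a row does not reach is not made up. A row lasts 1/8 s, in which the tool goes at most 62.5 mm and 10.7 degrees, less where a joint would pass 70% of its speed; a pose out of reach is approached as far as the arm can. A call with a gripper value outside its range is refused whole. The fingers move at their own pace and stop on an object; "newtons" is the grip in N (left out, the last holds). Time passes only in rows, so rows that do not move let the fingers close, or fill a call up. It gives the time, the measured TCP pose, the force, the opening and the grip force at its end, in the units of the state.
- sensors.read_state(): the state, without advancing time (a new reading comes with each control period).
- eyes.camera(name): name is "side" or "top" or "wrist"; returns a dict with "pixels" (400x640x3 uint8, red, green, blue), "intrinsics" (3x3 intrinsics, pixels), "pose" (4x4, takes a point from camera to world coordinates). Camera axes: x right, y down, z forward; pixel columns grow to the right and rows downward; lengths in m; the calibration is good to about 2 mm. A picture is of the moment at which its call begins. There is no depth.
- order.close_job(): hands the job in; it is judged then, once.
Trained networks look in a picture, given as the dict that the camera call returned (one of the last four; its "shot" number tells which), for a name from the list of things; names that differ only in an ending like _2 or _b are one class to them, and where a whole thing is asked for, a point or a joint stands for the part that bears it (a point fixed in the world has none). Each returns a list of dicts, best first, with "conf" (0 to 1); they miss things now and then, are a little off and sometimes report something else, mostly with a low value. They report only what shows in the picture. A call takes as long as a camera call. They do not tell look-alikes from the thing itself.
- eyes.look_for(name, picture): "bbox" ([left, top, right, bottom] in pixels, round what is visible of it).
The state is a dict: "time": time; "joint_positions": joint angles; "joint_vel": joint speeds; "joint_torque": joint torques, N m; "ee_pos": TCP position; "eef_rot": TCP orientation; "ft_force": force on the tool from outside, world axes, zero at the start; "torque": the same for the moment, N m; "width": finger opening in m; "grip_force": force on a finger pad.
Only numpy, scipy, OpenCV 4.12 (cv2) and the standard library are available. Lean on these libraries where they do the work, as an engineer would, in place of code of your own. Each camera call takes 0.05 s, during which the arm holds its last target. There are 200 camera calls.

## Working session

There is one attempt and no reset: what is moved stays moved. The work goes in short steps, Python scripts to look and compute and a tool call to move; the robot and the scene stay as the last step left them, time stands still between calls to the robot, and variables do not carry over. Pictures are saved under pics/ and viewed, at most 10 in all, crops included, and the job is handed in when it is done.

Besides the shell and the picture viewer there is one more tool, called after "Emit:" in YAML: its name, and indented under it one key for each argument. arm_command: Moves the arm, as the interface text tells. Its arguments: {"type":"object","properties":{"steps":{"type":"array","items":{"type":"object","properties":{"rot":{"type":"array","items":{"type":"number"}},"slide":{"type":"array","items":{"type":"number"}},"grip":{"type":"number"}}}},"newtons":{"type":"number"}},"required":["steps"]}

```bash
mkdir -p pics; cat > h.py <<'E'
import numpy as np, cv2
from bench import sensors, eyes, order
def save(p,n,crop=None,s=1):
    im=p["pixels"][:,:,::-1]
    if crop: im=im[crop[1]:crop[3],crop[0]:crop[2]]
    cv2.imwrite("pics/"+n,cv2.resize(im,None,fx=s,fy=s,interpolation=cv2.INTER_CUBIC))
def ray(p,uv):
    K=np.array(p["intrinsics"]);T=np.array(p["pose"])
    d=T[:3,:3]@np.linalg.solve(K,[uv[0],uv[1],1.]);return T[:3,3],d
def atz(p,uv,z):
    o,d=ray(p,uv);return o+d*(z-o[2])/d[2]
def proj(p,X):
    T=np.array(p["pose"]);c=T[:3,:3].T@(np.array(X)-T[:3,3]);q=np.array(p["intrinsics"])@c;return q[:2]/q[2]
E
python3 - <<'E'
from h import *
np.set_printoptions(precision=3,suppress=True)
s=sensors.read_state();print({k:np.round(v,3) for k,v in s.items()})
for c in("top","side"):
    p=eyes.camera(c);save(p,c+"1.png");print(c,np.array(p["pose"]),np.array(p["intrinsics"])[0])
    for n in("unit","roller","shaft","block","pin","unit_ear","shaft_head"):
        try: print(n,[(np.round(d["bbox"]),round(d["conf"],2)) for d in eyes.look_for(n,p)][:4])
        except Exception as e: print(n,e)
E
```

```text
{'time': np.float64(0.0), 'joint_positions': array([ 1.145,  0.333, -0.065,  1.461,  0.022,  1.35 , -0.088]), 'joint_vel': array([-0.001, -0.   , -0.   ,  0.002, -0.001, -0.   , -0.001]), 'joint_torque': array([ -0.001, -62.326,   0.025, -38.989,  -0.061,   0.04 ,   0.   ]), 'ee_pos': array([ 0.245, -0.575,  0.189]), 'eef_rot': array([ 0.98 ,  0.2  , -0.   , -0.001]), 'ft_force': array([ 0.568, -1.105,  0.383]), 'torque': array([-0.042, -0.064,  0.034]), 'grip_force': np.float64(0.0), 'width': np.float64(0.087)}
top [[ 0.01  -0.986  0.169  0.352]
 [-1.    -0.009  0.008 -0.014]
 [-0.006 -0.169 -0.986  1.289]
 [ 0.     0.     0.     1.   ]] [461.477   0.    321.673]
unit [(array([301., 135., 360., 232.]), 0.6), (array([400., 144., 461., 180.]), 0.35), (array([413., 225., 423., 231.]), 0.28)]
roller [(array([251., 216., 266., 232.]), 0.64), (array([176., 233., 198., 249.]), 0.63), (array([212., 228., 229., 243.]), 0.6)]
shaft [(array([440., 209., 454., 224.]), 0.51)]
block [(array([400., 205., 458., 240.]), 0.96)]
pin []
unit_ear [(array([298., 138., 361., 232.]), 0.56), (array([400., 144., 461., 180.]), 0.24)]
shaft_head [(array([297., 133., 359., 231.]), 0.75)]
side [[-0.708 -0.362  0.606  0.012]
 [-0.705  0.394 -0.589  0.566]
 [-0.025 -0.845 -0.535  0.589]
 [ 0.     0.     0.     1.   ]] [411.704   0.    313.711]
unit [(array([280., 169., 371., 252.]), 0.74)]
roller [(array([240., 296., 270., 328.]), 0.74), (array([274., 258., 294., 287.]), 0.55)]
shaft [(array([419., 146., 429., 175.]), 0.46)]
block [(array([398., 169., 434., 204.]), 0.95)]
pin [(array([412., 169., 417., 186.]), 0.62)]
unit_ear [(array([281., 170., 367., 250.]), 0.63)]
shaft_head [(array([416., 146., 426., 176.]), 0.62)]
```

View pics/top1.png

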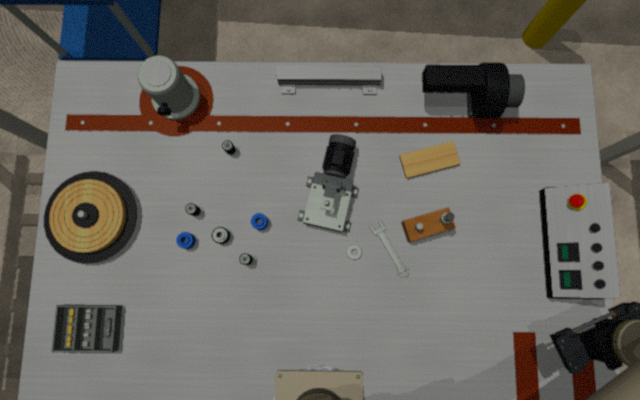

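View pics/side1.png

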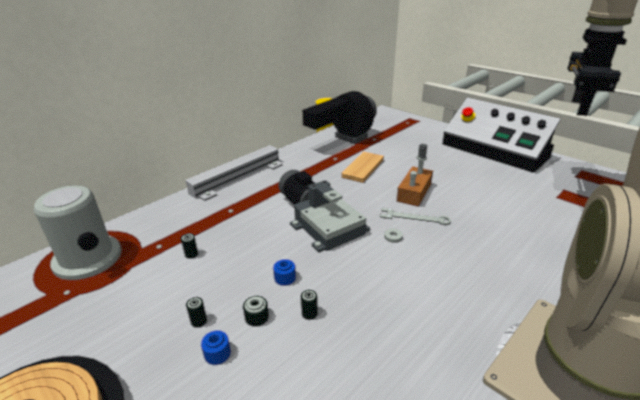

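Top view: green candidates are the big hubbed roller at (220,235) and small idlers at (192,209), (246,259), (228,147). Blue look-alikes sit at (186,240) and (260,221). The shaft is at (447,216) (tall, flanged) and the pin at (420,227). The unit's lid is around (329,205), with the motor behind it at (339,155). I choose the roller at (220,235) and will check it in a close crop.

```bash
python3 - <<'E'
from h import *
from scipy.spatial.transform import Rotation as R
np.set_printoptions(precision=3,suppress=True)
p=eyes.camera("top")
print("roller",atz(p,(220,235),.04),"shaft",atz(p,(448,215),.12),"lid",atz(p,(329,205),.05),"motor",atz(p,(341,150),.09),"front corners",atz(p,(304,225),0.02),atz(p,(349,230),0.02))
print("block corners",[atz(p,q,.044)[:2] for q in((402,222),(452,208),(456,226),(407,242))])
w=eyes.camera("wrist");s=sensors.read_state()
Rt=R.from_quat(s["eef_rot"]);T=np.array(w["pose"])
print("tool",Rt.as_matrix(),"cam in tool",Rt.as_matrix().T@(T[:3,3]-s["ee_pos"]),Rt.as_matrix().T@T[:3,:3],w["intrinsics"])
save(p,"crop_top.png",(160,120,480,280),2.5)
E
```

```text
roller [0.468 0.27  0.04 ] shaft [ 0.518 -0.328  0.12 ] lid [ 0.552 -0.025  0.05 ] motor [ 0.695 -0.056  0.09 ] front corners [0.5   0.044 0.02 ] [ 0.487 -0.081  0.02 ]
block corners [array([ 0.508, -0.223]), array([ 0.548, -0.36 ]), array([ 0.498, -0.369]), array([ 0.454, -0.236])]
tool [[ 0.92   0.392  0.   ]
 [ 0.392 -0.92  -0.   ]
 [ 0.     0.    -1.   ]] cam in tool [ 0.08  -0.    -0.194] [[-0.001 -0.956 -0.292]
 [ 1.    -0.001  0.001]
 [-0.001 -0.292  0.956]] [[356.006   0.    320.179]
 [  0.    356.006 197.814]
 [  0.      0.      1.   ]]
```

View pics/crop_top.png

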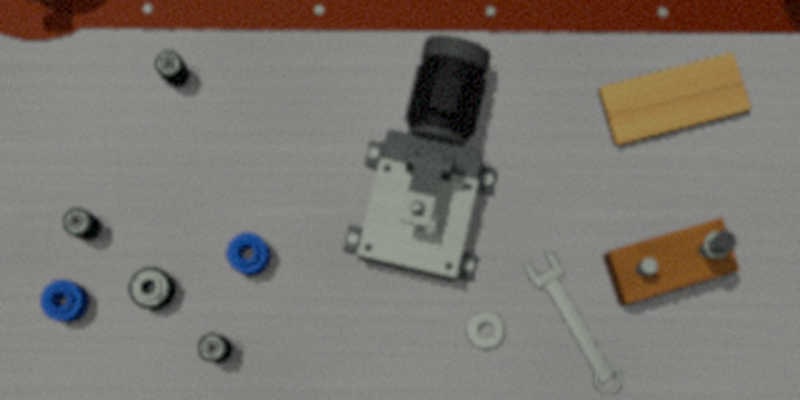

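Crop: green hubbed roller at crop (152,288) between idlers (80,222) and (213,348). The blue ones are at (64,300) and (249,253). The shaft with dark head is at (718,242) and the pin at (648,266). The unit's ear is near (420,208), yaw about -10°. The choice holds, so I'll set out towards the roller with tool yaw about 170°.

Emit:
arm_command:
  steps:
    - {"rot": [0,0,10.5],"slide": [0.03,0.05,0.008],"grip": 1}
    - {"rot": [0,0,10.5],"slide": [0.03,0.05,0.008],"grip": 1}
    - {"rot": [0,0,10.5],"slide": [0.03,0.05,0.008],"grip": 1}
    - {"rot": [0,0,10.5],"slide": [0.03,0.05,0.008],"grip": 1}
    - {"rot": [0,0,10.5],"slide": [0.03,0.05,0.008],"grip": 1}
    - {"rot": [0,0,10.5],"slide": [0.03,0.05,0.008],"grip": 1}
    - {"rot": [0,0,10.5],"slide": [0.03,0.05,0.008],"grip": 1}
    - {"rot": [0,0,10.5],"slide": [0.03,0.05,0.008],"grip": 1}

```text
time: 1.9
ee_pos: [0.4857, -0.1734, 0.2542]
eef_rot: [0.592, 0.806, -0.0, 0.0]
ft_force: [0.2, -0.7, 0.1]
width: 0.0875
grip_force: 0.0
```

```bash
python3 - <<'E'
from h import *
w=eyes.camera("wrist");save(w,"w_unit.png")
for n in("unit","unit_ear","shaft"): print(n,[(np.round(d["bbox"]),round(d["conf"],2)) for d in eyes.look_for(n,w)][:3])
s=sensors.read_state();print(s["ee_pos"],s["joint_positions"])
E
```

```text
unit [(array([346.,   0., 599., 162.]), 0.86)]
unit_ear [(array([345.,   0., 600., 161.]), 0.91)]
shaft [(array([290., 280., 313., 335.]), 0.76)]
[ 0.4853639  -0.17428811  0.25371757] [ 0.74557493  0.0954131  -0.52123596  1.62127787  0.04806985  1.43730583
  0.51942028]
```

Emit:
arm_command:
  steps:
    - {"rot": [0,0,8],"slide": [-0.007,0.02,0],"grip": 0.75}
    - {"rot": [0,0,8],"slide": [-0.007,0.02,0],"grip": 0.75}
    - {"rot": [0,0,8],"slide": [-0.007,0.02,0],"grip": 0.75}
    - {"rot": [0,0,8],"slide": [-0.007,0.02,0],"grip": 0.75}
    - {"rot": [0,0,8],"slide": [-0.007,0.02,0],"grip": 0.75}
    - {"rot": [0,0,8],"slide": [-0.007,0.02,0],"grip": 0.75}
    - {"rot": [0,0,8],"slide": [-0.007,0.02,0],"grip": 0.75}
    - {"rot": [0,0,7],"slide": [-0.006,0.02,0],"grip": 0.75}

```text
time: 3.1
ee_pos: [0.4295, -0.0162, 0.2535]
eef_rot: [0.087, 0.996, -0.0, -0.0]
ft_force: [-0.1, -1.0, 0.2]
width: 0.0651
grip_force: 0.0
```

```bash
python3 - <<'E'
from h import *
w=eyes.camera("wrist");save(w,"w_unit2.png",s=1.25)
import pickle;pickle.dump(w,open("w_unit2.pkl","wb"))
E
```

```text
(no output)
```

View pics/w_unit2.png

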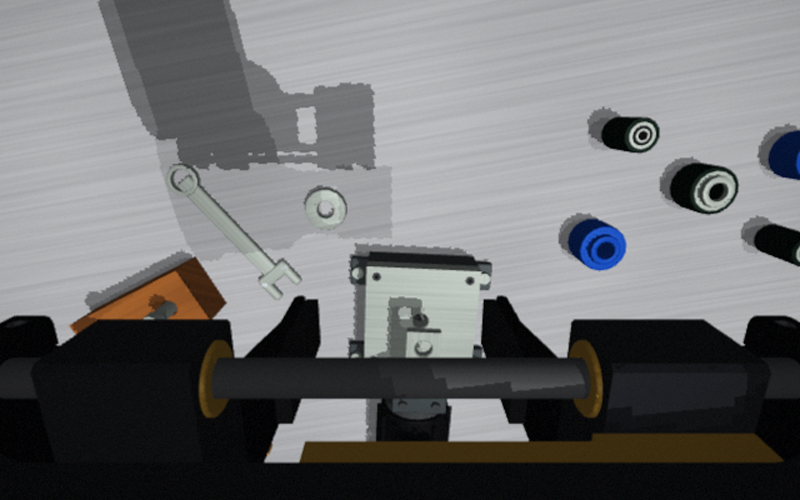

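Wrist view: ear hole at (424,348), lid hole at (421,320) and lid front edge (365,268)-(481,268), all in 1.25x pixels. The green roller is at (708,190) between two idlers.

```bash
python3 - <<'E'
from h import *
import pickle
w=pickle.load(open("w_unit2.pkl","rb"));np.set_printoptions(precision=4,suppress=True)
f=lambda u,v,z:atz(w,(u/1.25,v/1.25),z)
print("ear",f(424,348,.102),"lid",f(421,320,.048))
a,b=f(365,268.5,.048),f(481,268.5,.048);d=b-a
print(a,b,np.linalg.norm(d),"yaw",np.degrees(np.arctan2(-d[0],d[1])),"roller",f(715,190,.04))
# screws
a,b=f(375,278,.048),f(469,281,.048);d=b-a;print(np.degrees(np.arctan2(-d[0],d[1])))
E
```

```text
ear [ 0.5477 -0.0164  0.102 ] lid [ 0.5475 -0.0166  0.048 ]
[ 0.4849 -0.0605  0.048 ] [0.504  0.0483 0.048 ] 0.1104722118332548 yaw -9.958643753705985 roller [0.4681 0.2707 0.04  ]
-11.911582830377908
```

Emit:
arm_command:
  steps:
    - {"slide": [0.005,0.036,-0.012],"grip": 0.75}
    - {"slide": [0.005,0.036,-0.012],"grip": 0.75}
    - {"slide": [0.005,0.036,-0.012],"grip": 0.75}
    - {"slide": [0.005,0.036,-0.012],"grip": 0.75}
    - {"slide": [0.005,0.036,-0.012],"grip": 0.75}
    - {"slide": [0.005,0.036,-0.012],"grip": 0.75}
    - {"slide": [0.005,0.036,-0.012],"grip": 0.75}
    - {"slide": [0.005,0.034,-0.012],"grip": 0.75}

```text
schema error: expected keys rot, slide, grip
```

```bash
python3 - <<'E'
from h import *
w=eyes.camera("wrist");save(w,"w_roll.png",(120,100,520,400),2)
s=sensors.read_state();print(s["ee_pos"],s["eef_rot"],s["joint_positions"])
print([(np.round(d["bbox"]),round(d["conf"],2)) for d in eyes.look_for("roller",w)][:4])
import pickle;pickle.dump(w,open("w_roll.pkl","wb"))
E
```

```text
[ 0.42954581 -0.01474029  0.25373879] [ 8.59655574e-02  9.96298061e-01 -2.23315152e-04  2.16590060e-04] [ 0.64179763 -0.11983688 -0.64399418  1.80358897 -0.07203182  1.43395965
  1.40972291]
[(array([451., 179., 499., 217.]), 0.81), (array([536., 129., 591., 175.]), 0.74), (array([614., 107., 640., 147.]), 0.72)]
```

View pics/w_roll.png

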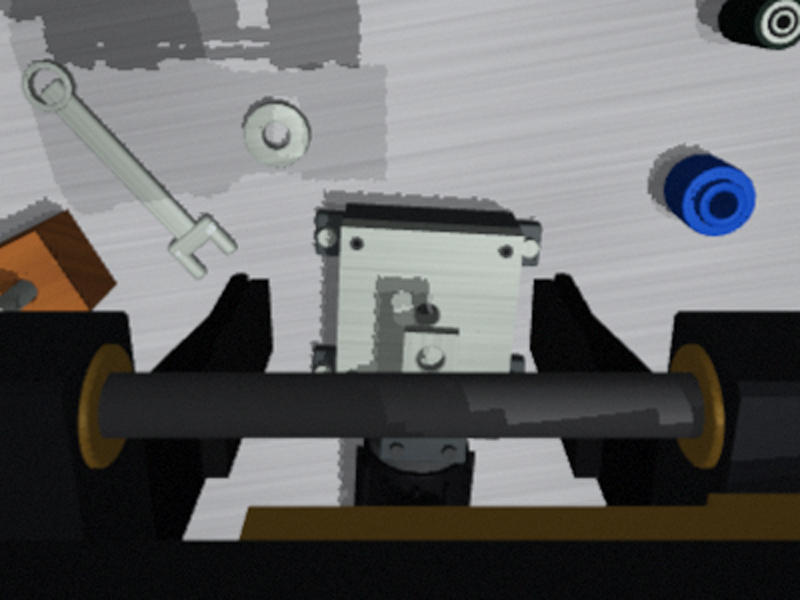

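The move was refused because rows need "rot". The extra view does show the unit larger: ear hole at full-image (335,278), lid hole (333.5,256), lid front corners (290,212) and (381,220).

```bash
python3 - <<'E'
from h import *
import pickle
w=pickle.load(open("w_roll.pkl","rb"));np.set_printoptions(precision=4,suppress=True)
f=lambda u,v,z:atz(w,(u,v),z)
print("ear",f(335,278,.102),"lid",f(333.5,256,.048))
a,b=f(290,212.5,.048),f(381,220,.048);d=b-a
print(np.linalg.norm(d),"yaw",np.degrees(np.arctan2(-d[0],d[1])))
a,b=f(298.5,221.5,.048),f(373,225.5,.048);d=b-a;print(np.degrees(np.arctan2(-d[0],d[1])))
E
```

```text
ear [ 0.5462 -0.0169  0.102 ] lid [ 0.5466 -0.0167  0.048 ]
0.1090646351106264 yaw -14.452450497408917
-12.735424320681712
```

Emit:
arm_command:
  steps:
    - {"rot": [0,0,0],"slide": [0.005,0.036,-0.012],"grip": 0.75}
    - {"rot": [0,0,0],"slide": [0.005,0.036,-0.012],"grip": 0.75}
    - {"rot": [0,0,0],"slide": [0.005,0.036,-0.012],"grip": 0.75}
    - {"rot": [0,0,0],"slide": [0.005,0.036,-0.012],"grip": 0.75}
    - {"rot": [0,0,0],"slide": [0.005,0.036,-0.012],"grip": 0.75}
    - {"rot": [0,0,0],"slide": [0.005,0.036,-0.012],"grip": 0.75}
    - {"rot": [0,0,0],"slide": [0.005,0.036,-0.012],"grip": 0.75}
    - {"rot": [0,0,0],"slide": [0.005,0.034,-0.012],"grip": 0.75}

```text
time: 4.25
ee_pos: [0.4716, 0.2701, 0.1566]
eef_rot: [0.09, 0.996, -0.0, -0.0]
ft_force: [-0.4, 0.1, 0.3]
width: 0.0651
grip_force: 0.0
```

```bash
python3 - <<'E'
from h import *
w=eyes.camera("wrist");save(w,"w_roll2.png",(120,100,520,400),2)
s=sensors.read_state();print(s["ee_pos"],s["eef_rot"],s["joint_positions"])
print([(np.round(d["bbox"]),round(d["conf"],2)) for d in eyes.look_for("roller",w)][:4])
import pickle;pickle.dump(w,open("w_roll2.pkl","wb"))
E
```

```text
[0.47014236 0.27408537 0.15506659] [ 8.79615886e-02  9.96123017e-01  6.60451713e-04 -1.12193195e-03] [ 0.19295475  0.30918024 -0.9446755   1.68453926  0.25748595  1.28188633
  0.59112952]
[(array([205., 203., 256., 257.]), 0.73), (array([303., 148., 350., 204.]), 0.71), (array([398., 116., 453., 169.]), 0.55)]
```

View pics/w_roll2.png

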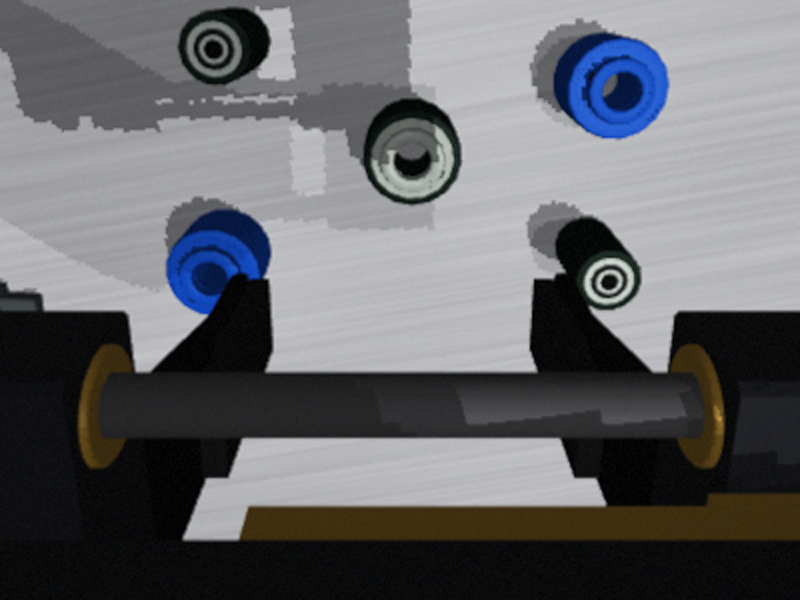

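Close crop: the big dark green roller with steel hub is at crop (412,160), full image (326,180). A blue one is at (612,85), another blue at (215,265), and idlers at (605,275) and (215,45).

```bash
python3 - <<'E'
from h import *
import pickle
w=pickle.load(open("w_roll2.pkl","rb"));np.set_printoptions(precision=4,suppress=True)
f=lambda u,v,z:atz(w,(120+u/2,100+v/2),z)
print("roller",f(412,160,.04),"tyre",f(412,152,.034),"idlerR",f(608,281,.048),"blueR",f(622,89,.04),"blueL",f(210,278,.04))
g=w["pixels"].mean(2)
E
```

```text
roller [0.4696 0.2752 0.04  ] tyre [0.4674 0.2757 0.034 ] idlerR [0.5404 0.3543 0.048 ] blueR [0.4547 0.3708 0.04  ] blueL [0.5091 0.1712 0.04  ]
```

Emit:
arm_command:
  steps:
    - {"rot": [0,0,-1.5],"slide": [-0.001,0.001,-0.024],"grip": 0.75}
    - {"rot": [0,0,0],"slide": [0,0,-0.024],"grip": 0.75}
    - {"rot": [0,0,0],"slide": [0,0,-0.024],"grip": 0.75}
    - {"rot": [0,0,0],"slide": [0,0,-0.024],"grip": 0.75}
    - {"rot": [0,0,0],"slide": [0,0,-0.024],"grip": 0.75}
    - {"rot": [0,0,0],"slide": [0,0,-0.02],"grip": 0.75}
    - {"rot": [0,0,0],"slide": [0,0,-0.009],"grip": 0.75}
    - {"rot": [0,0,0],"slide": [0,0,0],"grip": 0.75}

```text
time: 5.35
ee_pos: [0.4691, 0.2716, 0.0083]
eef_rot: [0.1, 0.995, -0.0, -0.0]
ft_force: [0.3, 0.3, 1.0]
width: 0.0656
grip_force: 0.0
```

Emit:
arm_command:
  newtons: 25
  steps:
    - {"rot": [0,0,0],"slide": [0,0,0],"grip": 0.4}
    - {"rot": [0,0,0],"slide": [0,0,0],"grip": 0.4}
    - {"rot": [0,0,0],"slide": [0,0,0],"grip": 0.4}
    - {"rot": [0,0,0],"slide": [0,0,0],"grip": 0.4}
    - {"rot": [0,0,0],"slide": [0,0,0],"grip": 0.4}
    - {"rot": [0,0,0],"slide": [0,0,0.01],"grip": 0.4}
    - {"rot": [0,0,0],"slide": [0,0,0.02],"grip": 0.4}
    - {"rot": [0,0,0],"slide": [0,0,0.02],"grip": 0.4}

```text
time: 6.35
ee_pos: [0.4693, 0.2723, 0.0605]
eef_rot: [0.099, 0.995, 0.0, 0.0]
ft_force: [0.8, 1.0, 0.6]
width: 0.0345
grip_force: 0.0
```

```bash
python3 - <<'E'
from h import *
w=eyes.camera("wrist");save(w,"w3.png",s=1.25)
t=eyes.camera("side")
a=w["pixels"][100:];
im=np.vstack([cv2.resize(w["pixels"],(480,300)),cv2.resize(t["pixels"][220:380,160:416],(480,300))])
cv2.imwrite("pics/w3.png",im[:,:,::-1])
E
```

```text
(no output)
```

View pics/w3.png

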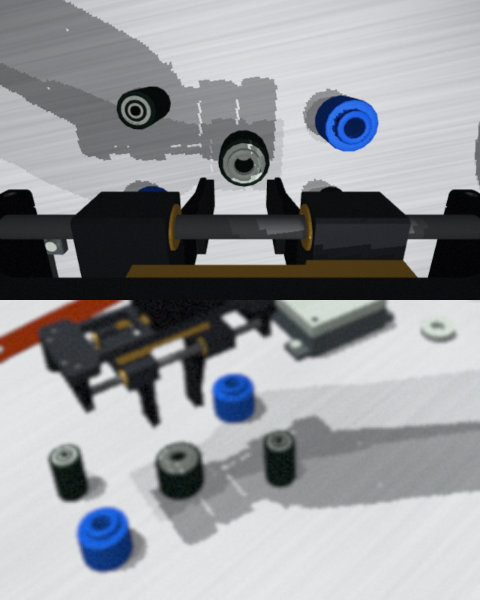

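Top half: the roller stands upright at 640-px (327,217), outside the fingers towards the robot. It was not gripped. Bottom half (side view): roller upright, neighbours in place. I'll check the geometry.

```bash
python3 - <<'E'
from h import *
np.set_printoptions(precision=4,suppress=True)
w=eyes.camera("wrist");s=sensors.read_state()
print(s["ee_pos"],s["eef_rot"],s["width"])
print("proj tcp",proj(w,s["ee_pos"]),"tip floor fingers",[proj(w,s["ee_pos"]+[0,dy,dz]) for dy in(-.017,.017) for dz in(0,.019)])
print("roller",atz(w,(326.7,217),.04))
for c in("wrist","side","top"):
    q=w if c=="wrist" else eyes.camera(c)
    for d in eyes.look_for("roller",q)[:5]:
        b=d["bbox"];print(c,np.round(b),round(d["conf"],2),atz(q,((b[0]+b[2])/2,(b[1]+b[3])/2),.02))
g=w["pixels"].astype(int)
E
```

```text
[0.47   0.2725 0.0603] [0.0996 0.995  0.0006 0.0014] 0.034944491458344835
proj tcp [319.5943 231.7653] tip floor fingers [array([291.5362, 237.0672]), array([288.9162, 251.1385]), array([347.9128, 226.4142]), array([350.614, 239.618])]
roller [0.4692 0.2773 0.04  ]
wrist [182. 248. 221. 256.] 0.87 [0.485  0.1818 0.02  ]
wrist [291. 170. 360. 248.] 0.7 [0.4706 0.2768 0.02  ]
wrist [422. 126. 503. 200.] 0.65 [0.4569 0.3732 0.02  ]
side [198. 329. 230. 365.] 0.77 [0.4563 0.3758 0.02  ]
side [238. 294. 267. 325.] 0.67 [0.4744 0.2801 0.02  ]
side [275. 259. 296. 286.] 0.63 [0.5042 0.1729 0.02  ]
side [413. 142. 424. 174.] 0.38 [ 0.5893 -0.4448  0.02  ]
top [249. 214. 267. 231.] 0.74 [0.5057 0.1711 0.02  ]
top [293. 132. 358. 235.] 0.54 [ 0.6189 -0.0147  0.02  ]
```

```bash
python3 - <<'E'
from h import *
w=eyes.camera("wrist");save(w,"w3c.png",(220,160,440,330),3)
E
```

```text
(no output)
```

View pics/w3c.png

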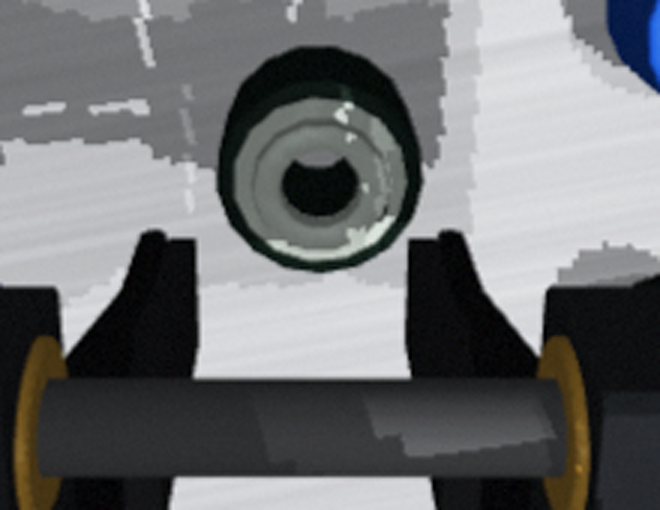

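Close view: the roller stands upright right under the gripper, hub centre at crop (320,185), so it was not ejected. The fingers were still closing when I lifted. I'll reopen, go down, close and wait longer.

Emit:
arm_command:
  steps:
    - {"rot": [0,0,0],"slide": [0,0.004,0],"grip": 0.75}
    - {"rot": [0,0,0],"slide": [0,0,0],"grip": 0.75}
    - {"rot": [0,0,0],"slide": [0,0,0],"grip": 0.75}
    - {"rot": [0,0,0],"slide": [0,0,0],"grip": 0.75}
    - {"rot": [0,0,0],"slide": [0,0,-0.013],"grip": 0.75}
    - {"rot": [0,0,0],"slide": [0,0,-0.02],"grip": 0.75}
    - {"rot": [0,0,0],"slide": [0,0,-0.02],"grip": 0.75}
    - {"rot": [0,0,0],"slide": [0,0,0],"grip": 0.75}

```text
time: 7.8
ee_pos: [0.4675, 0.2752, 0.0033]
eef_rot: [0.099, 0.995, -0.001, -0.002]
ft_force: [0.1, -0.1, -0.1]
width: 0.0655
grip_force: 0.0
```

Emit:
arm_command:
  newtons: 25
  steps:
    - {"rot": [0,0,0],"slide": [0,0,0],"grip": 0.4}
    - {"rot": [0,0,0],"slide": [0,0,0],"grip": 0.4}
    - {"rot": [0,0,0],"slide": [0,0,0],"grip": 0.4}
    - {"rot": [0,0,0],"slide": [0,0,0],"grip": 0.4}
    - {"rot": [0,0,0],"slide": [0,0,0],"grip": 0.4}
    - {"rot": [0,0,0],"slide": [0,0,0],"grip": 0.4}
    - {"rot": [0,0,0],"slide": [0,0,0],"grip": 0.4}
    - {"rot": [0,0,0],"slide": [0,0,0],"grip": 0.4}

```text
time: 8.8
ee_pos: [0.469, 0.276, 0.0056]
eef_rot: [0.1, 0.995, 0.0, -0.0]
ft_force: [0.4, 0.2, -0.6]
width: 0.035
grip_force: 0.0
```

```bash
python3 - <<'E'
from h import *
np.set_printoptions(precision=4,suppress=True)
t=eyes.camera("side");s=sensors.read_state()
from scipy.spatial.transform import Rotation as R
M=R.from_quat([.0996,.995,.0006,.0014]).as_matrix();P=np.array([.47,.2725,.0603])
for z in(0,.02,.04): print("old pose tip centre",z,proj(t,P-M[:,2]*z),[proj(t,P+M[:,1]*y-M[:,2]*z) for y in(-.0175,.0175)])
print("seen 242.7,286.7 & 265,276; mid 253.9,281.4")
w=eyes.camera("wrist")
for q,c in((w,"w"),(t,"s")):
    for d in eyes.look_for("roller",q)[:4]:
        b=d["bbox"];print(c,np.round(b),round(d["conf"],2),atz(q,((b[0]+b[2])/2,(b[1]+b[3])/2),.02))
print(s["ee_pos"],s["width"])
im=np.hstack([cv2.resize(w["pixels"][120:320,200:460],(390,300),interpolation=2),cv2.resize(t["pixels"][240:340,190:320],(390,300),interpolation=2)])
cv2.imwrite("pics/w5.png",im[:,:,::-1])
E
```

```text
old pose tip centre 0 [255.2273 292.543 ] [array([263.9494, 288.4917]), array([246.3122, 296.6839])]
old pose tip centre 0.02 [254.1018 284.3003] [array([262.9642, 280.28  ]), array([245.0403, 288.4108])]
old pose tip centre 0.04 [252.9423 275.8092] [array([261.9498, 271.8237]), array([243.7296, 279.8856])]
seen 242.7,286.7 & 265,276; mid 253.9,281.4
w [280. 198. 365. 288.] 0.91 [0.4688 0.2769 0.02  ]
w [444. 140. 553. 237.] 0.81 [0.4568 0.3732 0.02  ]
w [ 92. 125. 197. 203.] 0.45 [0.4075 0.1963 0.02  ]
s [243. 294. 267. 329.] 0.84 [0.4683 0.2798 0.02  ]
s [275. 268. 294. 284.] 0.74 [0.4977 0.1806 0.02  ]
s [202. 331. 227. 364.] 0.7 [0.4541 0.3758 0.02  ]
[0.469  0.276  0.0056] 0.03488586373561546
```

View pics/w5.png

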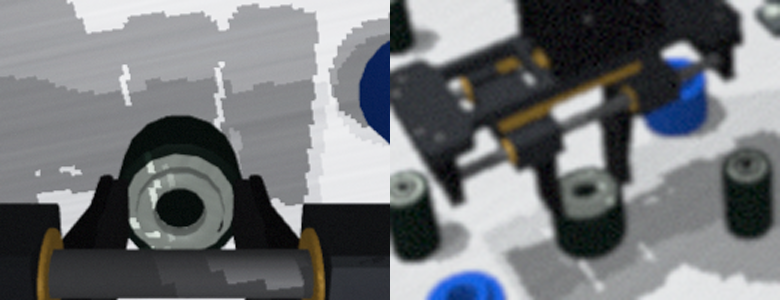

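Left: the fingertips only reach the hub's level, around crop (185,190), although the reported TCP z is 6 mm. Finger separation at the two openings puts the real tips about 27 mm above the reported TCP. So all grip heights need the reported TCP 27 mm lower. I'll reopen, go down 25 mm and grip the tyre.

Emit:
arm_command:
  steps:
    - {"rot": [0,0,0],"slide": [0,0.001,0.005],"grip": 0.75}
    - {"rot": [0,0,0],"slide": [0,0,0],"grip": 0.75}
    - {"rot": [0,0,0],"slide": [0,0,0],"grip": 0.75}
    - {"rot": [0,0,0],"slide": [0,0,0],"grip": 0.75}
    - {"rot": [0,0,0],"slide": [0,0,0],"grip": 0.75}
    - {"rot": [0,0,0],"slide": [0,0,-0.01],"grip": 0.75}
    - {"rot": [0,0,0],"slide": [0,0,-0.01],"grip": 0.75}
    - {"rot": [0,0,0],"slide": [0,0,-0.006],"grip": 0.75}

```text
time: 10.0
ee_pos: [0.4685, 0.2767, -0.0165]
eef_rot: [0.099, 0.995, -0.0, -0.001]
ft_force: [0.5, 0.4, -0.0]
width: 0.0653
grip_force: 0.0
```

Emit:
arm_command:
  newtons: 25
  steps:
    - {"rot": [0,0,0],"slide": [0,0,-0.004],"grip": 0.75}
    - {"rot": [0,0,0],"slide": [0,0,0],"grip": 0.4}
    - {"rot": [0,0,0],"slide": [0,0,0],"grip": 0.4}
    - {"rot": [0,0,0],"slide": [0,0,0],"grip": 0.4}
    - {"rot": [0,0,0],"slide": [0,0,0],"grip": 0.4}
    - {"rot": [0,0,0],"slide": [0,0,0],"grip": 0.4}
    - {"rot": [0,0,0],"slide": [0,0,0],"grip": 0.4}
    - {"rot": [0,0,0],"slide": [0,0,0],"grip": 0.4}

```text
time: 11.0
ee_pos: [0.4692, 0.277, -0.0192]
eef_rot: [0.1, 0.995, 0.0, 0.0]
ft_force: [-0.3, -1.3, 5.4]
width: 0.0454
grip_force: 25.0
```

Emit:
arm_command:
  steps:
    - {"rot": [0,0,0],"slide": [0,0,0.025],"grip": 0.4}
    - {"rot": [0,0,0],"slide": [0,0,0.035],"grip": 0.4}
    - {"rot": [0,0,0],"slide": [-0.006,-0.02,0.03],"grip": 0.4}
    - {"rot": [0,0,0],"slide": [-0.008,-0.054,0],"grip": 0.4}
    - {"rot": [0,0,0],"slide": [-0.008,-0.054,0],"grip": 0.4}
    - {"rot": [0,0,0],"slide": [-0.008,-0.054,0],"grip": 0.4}
    - {"rot": [0,0,0],"slide": [-0.008,-0.054,0],"grip": 0.4}
    - {"rot": [0,0,0],"slide": [-0.003,-0.034,0],"grip": 0.4}

```text
time: 12.0
ee_pos: [0.427, 0.0043, 0.0702]
eef_rot: [0.101, 0.995, -0.0, -0.0]
ft_force: [0.6, 0.3, -1.4]
width: 0.0456
grip_force: 25.0
```

```bash
cat > m.py <<'E'
from h import *
np.set_printoptions(precision=4,suppress=True)
w=eyes.camera("wrist");s=sensors.read_state()
print(s["ee_pos"],s["eef_rot"],s["width"],s["joint_positions"],s["ft_force"])
np.save("w.npy",w["pixels"])
print("tcp proj",proj(w,s["ee_pos"]))
for n in("roller","unit"):
    for d in eyes.look_for(n,w)[:3]:
        b=d["bbox"];print(n,np.round(b),round(d["conf"],2))
g=cv2.GaussianBlur(cv2.cvtColor(w["pixels"],cv2.COLOR_RGB2GRAY),(3,3),0)
cs=cv2.HoughCircles(g,cv2.HOUGH_GRADIENT,1.2,10,param1=100,param2=14,minRadius=5,maxRadius=35)
if cs is not None:
    c=cs[0];print(c[(c[:,0]>250)&(c[:,0]<400)&(c[:,1]>100)][:10])
save(w,"m.png",(200,100,440,320),2.5)
E
python3 m.py
```

```text
[0.4267 0.0005 0.07  ] [ 0.1023  0.9948 -0.0011 -0.0005] 0.045532819753075944 [ 0.7285  0.0652 -0.8452  2.0632  0.0589  1.0373  1.2201] [ 0.8804 -4.6456 -1.7081]
tcp proj [314.473  233.9023]
roller [273. 210. 372. 325.] 0.59
roller [513. 231. 596. 290.] 0.58
unit [253. 314. 399. 354.] 0.98
[[319.8  286.2   34.28]
 [311.4  280.2   32.96]
 [328.2  279.    32.96]
 [315.   245.4   34.28]
 [328.2  244.2   31.64]
 [309.   237.    23.72]
 [282.6  253.8   31.64]
 [319.8  269.4   26.36]
 [347.4  227.4   22.4 ]
 [288.6  341.4   28.76]]
```

```bash
python3 - <<'E'
import numpy as np
a=np.load("w.npy").astype(int)
print("rows 210-326 at col 320:",[int(a[r,320].mean()) for r in range(206,330,3)])
for r in (255,262,270,278,286): print(r,[int(a[r,c].mean()) for c in range(270,376,3)])
E
```

```text
rows 210-326 at col 320: [186, 182, 7, 12, 6, 8, 6, 10, 5, 6, 24, 30, 30, 185, 183, 132, 70, 76, 184, 198, 183, 174, 9, 8, 8, 4, 9, 30, 35, 43, 47, 48, 52, 57, 57, 54, 53, 42, 15, 72, 192, 196]
255 [9, 9, 8, 10, 14, 10, 10, 92, 99, 101, 100, 101, 105, 79, 70, 72, 72, 70, 70, 73, 70, 103, 123, 124, 101, 100, 104, 59, 13, 13, 9, 9, 12, 14, 13, 11]
262 [10, 6, 11, 13, 13, 97, 99, 99, 100, 72, 71, 83, 109, 114, 114, 196, 196, 192, 195, 218, 215, 203, 107, 73, 69, 104, 98, 103, 100, 11, 11, 12, 8, 11, 13, 11]
270 [11, 11, 10, 14, 100, 97, 100, 66, 91, 105, 107, 102, 100, 101, 100, 63, 102, 100, 99, 176, 191, 200, 172, 127, 114, 93, 70, 91, 99, 101, 74, 10, 10, 9, 7, 7]
278 [6, 11, 12, 82, 99, 98, 81, 101, 101, 102, 98, 65, 6, 5, 5, 6, 1, 6, 9, 7, 8, 10, 24, 126, 127, 100, 101, 89, 101, 96, 98, 10, 12, 10, 9, 10]
286 [26, 24, 24, 42, 48, 51, 49, 51, 50, 47, 43, 26, 23, 23, 24, 22, 25, 23, 22, 23, 22, 25, 24, 38, 50, 49, 49, 48, 42, 50, 47, 22, 22, 25, 25, 24]
```

Emit:
arm_command:
  steps:
    - {"rot": [0,0,0],"slide": [0,0.003,-0.01],"grip": 0.4}
    - {"rot": [0,0,0],"slide": [0,0.003,-0.01],"grip": 0.4}
    - {"rot": [0,0,0],"slide": [0,0,-0.01],"grip": 0.4}
    - {"rot": [0,0,0],"slide": [0,0,-0.008],"grip": 0.4}
    - {"rot": [0,0,0],"slide": [0,0,0],"grip": 0.4}
    - {"rot": [0,0,0],"slide": [0,0,0],"grip": 0.4}
    - {"rot": [0,0,0],"slide": [0,0,0],"grip": 0.4}
    - {"rot": [0,0,0],"slide": [0,0,0],"grip": 0.4}

```text
time: 13.15
ee_pos: [0.4282, 0.0129, 0.0328]
eef_rot: [0.1, 0.995, -0.0, 0.0]
ft_force: [0.2, 0.4, -2.3]
width: 0.0454
grip_force: 25.0
```

```bash
python3 - <<'E'
from h import *
np.set_printoptions(precision=4,suppress=True)
for i in range(3):
    w=eyes.camera("side");s=sensors.read_state();print(s["time"],s["ee_pos"],s["eef_rot"],s["ft_force"])
E
```

```text
13.2 [0.4282 0.0129 0.0328] [ 0.0996  0.995  -0.      0.0002] [ 0.7112 -0.2895 -1.7848]
13.25 [0.4281 0.0129 0.0327] [ 0.0996  0.995  -0.      0.0001] [-0.8808  0.3005 -1.8655]
13.3 [0.4281 0.013  0.0327] [0.0995 0.995  0.     0.0001] [-0.0915 -0.0324 -2.4367]
```

Emit:
arm_command:
  steps:
    - {"rot": [0,0,0],"slide": [0.012,-0.0075,-0.001],"grip": 0.4}
    - {"rot": [0,0,0],"slide": [0.0148,-0.0031,0],"grip": 0.4}
    - {"rot": [0,0,0],"slide": [0.0148,-0.0031,0],"grip": 0.4}
    - {"rot": [0,0,0],"slide": [0.0148,-0.0031,0],"grip": 0.4}
    - {"rot": [0,0,0],"slide": [0.0148,-0.0031,0],"grip": 0.4}
    - {"rot": [0,0,0],"slide": [0.0148,-0.0031,0],"grip": 0.4}
    - {"rot": [0,0,0],"slide": [0.0148,-0.0031,0],"grip": 0.4}
    - {"rot": [0,0,0],"slide": [0.0148,-0.0031,0],"grip": 0.4}

```text
time: 14.3
ee_pos: [0.5446, -0.0164, 0.0315]
eef_rot: [0.1, 0.995, 0.0, -0.0]
ft_force: [-0.2, 0.4, -2.8]
width: 0.0458
grip_force: 25.0
```

Emit:
arm_command:
  steps:
    - {"rot": [0,0,0],"slide": [0,0,0],"grip": 0.4}
    - {"rot": [0,0,0],"slide": [0,0,0],"grip": 0.4}
    - {"rot": [0,0,0],"slide": [0,0,-0.001],"grip": 0.4}
    - {"rot": [0,0,0],"slide": [0,0,-0.001],"grip": 0.4}
    - {"rot": [0,0,0],"slide": [0,0,-0.001],"grip": 0.4}
    - {"rot": [0,0,0],"slide": [0,0,0],"grip": 0.4}
    - {"rot": [0,0,0],"slide": [0,0,0],"grip": 0.4}
    - {"rot": [0,0,0],"slide": [0,0,0],"grip": 0.4}

```text
time: 15.3
ee_pos: [0.5435, -0.0163, 0.0288]
eef_rot: [0.1, 0.995, -0.0, -0.0]
ft_force: [-3.8, -1.0, 5.1]
width: 0.0456
grip_force: 25.0
```

```bash
python3 - <<'E'
from h import *
w=eyes.camera("wrist");t=eyes.camera("side");s=sensors.read_state();print(s["ee_pos"],s["ft_force"],s["eef_rot"])
im=np.hstack([cv2.resize(w["pixels"][180:360,220:420],(400,360),interpolation=2),cv2.resize(t["pixels"][160:268,270:390],(400,360),interpolation=2)])
cv2.imwrite("pics/place.png",im[:,:,::-1]);np.save("w.npy",w["pixels"]);np.save("t.npy",t["pixels"])
U=np.array([.5464,-.0167])
for n,z in(("ear",.102),("hub",.088),("seat",.048)): print(n,proj(w,[*U,z]),proj(t,[*U,z]))
E
```

```text
[ 0.54350568 -0.01624504  0.02878173] [-3.59016438  0.6489254   5.62489772] [ 9.95122234e-02  9.95036329e-01 -7.95189947e-05 -1.20189571e-04]
ear [321.29230327 312.55104152] [333.57283701 194.53037809]
hub [321.2218623  293.01762091] [333.56974886 199.77904709]
seat [321.07483531 252.2467459 ] [333.56119201 214.32240761]
```

Contact with the lid was felt at the expected height, so I release and back out the front.

Emit:
arm_command:
  steps:
    - {"rot": [0,0,0],"slide": [0,0,0],"grip": 0.7}
    - {"rot": [0,0,0],"slide": [0,0,0],"grip": 0.7}
    - {"rot": [0,0,0],"slide": [0,0,0],"grip": 0.7}
    - {"rot": [0,0,0],"slide": [0,0,0],"grip": 0.7}
    - {"rot": [0,0,0],"slide": [0,0,0.002],"grip": 0.7}
    - {"rot": [0,0,0],"slide": [-0.0196,0.004,0],"grip": 0.7}
    - {"rot": [0,0,0],"slide": [-0.0294,0.006,0],"grip": 0.7}
    - {"rot": [0,0,0],"slide": [-0.0294,0.006,0],"grip": 0.7}

```text
time: 16.4
ee_pos: [0.4645, 0.0001, 0.0306]
eef_rot: [0.099, 0.995, 0.0, 0.0]
ft_force: [-0.6, 0.2, 1.1]
width: 0.0612
grip_force: 0.0
```

Emit:
arm_command:
  steps:
    - {"rot": [0,0,0],"slide": [-0.035,0.007,0.03],"grip": 0.7}
    - {"rot": [0,0,0],"slide": [-0.01,0,0.05],"grip": 0.7}
    - {"rot": [0,0,0],"slide": [0,0,0.06],"grip": 0.7}
    - {"rot": [0,0,0],"slide": [0.01,-0.01,0.04],"grip": 0.7}
    - {"rot": [0,0,0],"slide": [0,-0.01,0],"grip": 0.7}
    - {"rot": [0,0,0],"slide": [0,0,0],"grip": 0.7}
    - {"rot": [0,0,0],"slide": [0,0,0],"grip": 0.7}
    - {"rot": [0,0,0],"slide": [0,0,0],"grip": 0.7}

```text
time: 17.4
ee_pos: [0.4297, -0.0127, 0.2098]
eef_rot: [0.099, 0.995, 0.0, -0.001]
ft_force: [0.3, 0.6, 0.1]
width: 0.061
grip_force: 0.0
```

```bash
python3 - <<'E'
from h import *
import pickle
w=eyes.camera("wrist");t=eyes.camera("top");s=sensors.read_state();print(s["ee_pos"],s["ft_force"],s["eef_rot"])
pickle.dump((w,t),open("after.pkl","wb"))
U=np.array([.5464,-.0167])
for n,z in(("ear",.102),("hub",.088),("tyretop",.082)): print(n,proj(w,[*U,z]))
for n in("roller","unit"):
  for d in eyes.look_for(n,w)[:3]: print(n,np.round(d["bbox"]),round(d["conf"],2))
c=proj(w,[*U,.102]).astype(int);g=w["pixels"].astype(int)
print([(k) for k in range(c[0]-50,c[0]+51,4)])
for v in range(c[1]-50,c[1]+40,4): print(v,' '.join('%3d'%g[v,u].mean() for u in range(c[0]-50,c[0]+51,4)))
E
```

```text
[ 0.42993838 -0.01284641  0.21013541] [ 0.29454335 -0.7558118   0.69035515] [ 9.92213363e-02  9.95065282e-01  1.48233562e-04 -4.33797247e-04]
ear [340.36957076 300.29205542]
hub [339.62177949 292.42452703]
tyretop [339.31809543 289.22946028]
roller [468. 180. 519. 227.] 0.87
roller [317. 252. 363. 288.] 0.61
unit [273. 211. 399. 355.] 0.78
[290, 294, 298, 302, 306, 310, 314, 318, 322, 326, 330, 334, 338, 342, 346, 350, 354, 358, 362, 366, 370, 374, 378, 382, 386, 390]
250 178 178 178 180 180 180 182 172 141 113 114 124 158 190 190 191 193 193 194 194 195 192 194   9  10   9
254 183 185 187 187 189 125 139 120 118 105  89  43  45  82 198 194 196 195 197 198 196 196 197  10  10   7
258 183 184 185 187 186 115 118  91  94   5   6  10   7   9   4  75 195 193 195 194 194 193 194   6  10   7
262 175 178 177 178 178 110  89  91   4   6   8   5   7  10   5   5  69 187 187 187 188 189 190   8  10   9
266 180 183 182 182 184 116  92  62   5   7   3   7   5   5   5   6   5 191 193 191 193 192 191  10   9  10
270 184 183 182 182 184  95  92   5   7   4  20  25  30  29  32  23   9 132 189 188 188
[... 1156 characters left out ...]
  48  47  47  48  48  43  47  46  46  47  46  47  47
318  37  42  39  35  35  32  32  32  32  41  47  46  49  49  48  48  44  40  45  46  45  44  43  50  66  64
322  60  73  73  68  64  57  32  21  22  74  74  73  72  72  74  75  50  23  78  79  75  77  76 155 190 187
326  61  72  70  72  68  71  38  25  23  73  73  73  76  73  74  74  41  26  75  75  76  76  76 193 193 193
330  60  72  74  72  71  71  38  23  24  72  72  73  74  71  74  75  33  26  73  73  75  74  76 187 188 189
334  59  71  72  74  72  72  30  22  25  74  74  72  73  72  70  73  25  25  73  73  72  73  70 191 191 191
338  88  70  68  69  71  72  30  23  25  71  74  72  70  72  73  73  25  24  59  71  72  72  71 192 190 188
```

Emit:
arm_command:
  steps:
    - {"rot": [0,0,0],"slide": [0.02,-0.001,0],"grip": 0.7}
    - {"rot": [0,0,0],"slide": [0.03,-0.002,0],"grip": 0.7}
    - {"rot": [0,0,0],"slide": [0.02,-0.002,0],"grip": 0.7}
    - {"rot": [0,0,0],"slide": [0,0,0],"grip": 0.7}
    - {"rot": [0,0,0],"slide": [0,0,0],"grip": 0.7}
    - {"rot": [0,0,0],"slide": [0,0,0],"grip": 0.7}
    - {"rot": [0,0,0],"slide": [0,0,0],"grip": 0.7}
    - {"rot": [0,0,0],"slide": [0,0,0],"grip": 0.7}

```text
time: 18.6
ee_pos: [0.5001, -0.0183, 0.2107]
eef_rot: [0.1, 0.995, -0.0, 0.0]
ft_force: [-0.9, -0.1, -0.2]
width: 0.0606
grip_force: 0.0
```

```bash
python3 - <<'E'
from h import *
import pickle
w=eyes.camera("wrist");s=sensors.read_state();print(s["ee_pos"])
pickle.dump(w,open("ear.pkl","wb"))
U=np.array([.5464,-.0167])
for n,z in(("ear",.102),("hub",.088),("tyretop",.082)): print(n,proj(w,[*U,z]))
c=proj(w,[*U,.102]).astype(int)
save(w,"ear.png",(c[0]-60,c[1]-50,c[0]+60,c[1]+40),6)
print("crop origin",c[0]-60,c[1]-50)
E
```

```text
[ 0.50011227 -0.01824581  0.21068829]
ear [332.43654481 232.78766414]
hub [331.96756655 227.10426099]
tyretop [331.77770129 224.80334229]
crop origin 272 182
```

View pics/ear.png

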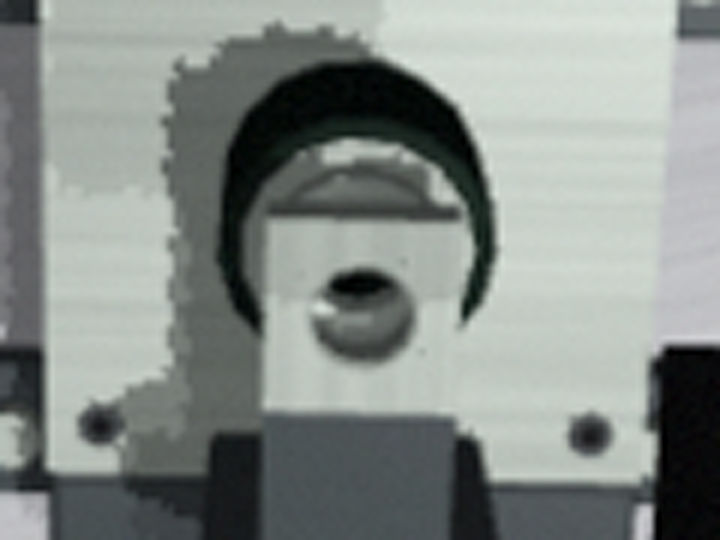

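Ear view: ear hole at crop (362,315), i.e. pixel (332.3,234.5). The tyre spans crop columns 218–496. The hub's front rim peaks at row about 168, and the dark hole seen through the bore is at rows 268–297.

```bash
python3 - <<'E'
from h import *
import pickle
np.set_printoptions(precision=4,suppress=True)
w=pickle.load(open("ear.pkl","rb"));E=atz(w,(272+362/6,182+315/6),.102);print("ear",E)
o=np.array([272,182]);x=np.array([.98,-.199])
c=lambda P,z:(proj(w,[*P,z])-o)*6
U=E[:2]
for n,r,z in(("earTop",.00765,.102),("earBot",.00765,.094),("earFrontTip",.016,.102),("hubTop",.015,.088),("boreTop",.0085,.088),("boreBot",.0085,.048),("lid",.00765,.048),("tyretop",.023,.082),("tyrebot",.023,.048)):
    print(n,"front",c(U-r*x,z),"rear",c(U+r*x,z))
# shaft/pin in block from top image
t=eyes.camera("top");print([ (np.round(d["bbox"],1),d["conf"]) for n in("shaft","pin","block") for d in eyes.look_for(n,t)[:2]])
b=eyes.look_for("block",t)[0]["bbox"]
E
```

```text
ear [ 0.548  -0.0171  0.102 ]
earTop front [362.5025 268.3895] rear [361.5043 360.9746]
earBot front [360.8611 249.3011] rear [359.9074 340.0377]
earFrontTip front [363.059  216.7724] rear [360.971  410.4453]
hubTop front [360.1305 191.7563] rear [358.3221 367.066 ]
boreTop front [359.7307 230.5157] rear [358.7061 329.8465]
boreBot front [352.76  150.028] rear [351.9295 240.4411]
lid front [352.7179 154.6056] rear [351.9705 235.9767]
tyretop front [359.4547 131.5346] rear [356.7714 396.4864]
tyrebot front [353.4859  70.9931] rear [351.2382 315.7076]
[(array([415.9, 225.1, 422.9, 228.8]), 0.22), (array([414.5, 225.8, 420. , 227.8]), 0.51), (array([322.5, 135.7, 357.9, 151.9]), 0.17), (array([402.4, 207.3, 457.3, 239.8]), 0.83), (array([372.3, 220.8, 408.3, 275.7]), 0.44)]
```

The roller sits about 2 mm to the front of the axis, which is within limits. Next, above the shaft.

Emit:
arm_command:
  steps:
    - {"rot": [0,0,0],"slide": [0.002,-0.04,0],"grip": 0.7}
    - {"rot": [0,0,0],"slide": [0.002,-0.055,0],"grip": 0.7}
    - {"rot": [0,0,0],"slide": [0.002,-0.055,0],"grip": 0.7}
    - {"rot": [0,0,0],"slide": [0.002,-0.055,0],"grip": 0.7}
    - {"rot": [0,0,0],"slide": [0.002,-0.055,-0.01],"grip": 0.7}
    - {"rot": [0,0,0],"slide": [0.005,-0.052,-0.02],"grip": 0.7}
    - {"rot": [0,0,0],"slide": [0,0,-0.01],"grip": 0.7}
    - {"rot": [0,0,0],"slide": [0,0,0],"grip": 0.7}

```text
time: 19.9
ee_pos: [0.515, -0.3293, 0.1696]
eef_rot: [0.099, 0.995, 0.001, -0.001]
ft_force: [0.5, -0.1, 1.0]
width: 0.0606
grip_force: 0.0
```

```bash
python3 - <<'E'
from h import *
import pickle
np.set_printoptions(precision=4,suppress=True)
eyes.camera("top");eyes.camera("top")
w=eyes.camera("wrist");s=sensors.read_state();print(s["ee_pos"],s["joint_positions"])
pickle.dump(w,open("sh.pkl","wb"))
for n in("shaft","pin","block","shaft_head"):
  for d in eyes.look_for(n,w)[:2]: print(n,np.round(d["bbox"]),round(d["conf"],2))
c=proj(w,[.515,-.331,.126]).astype(int);g=w["pixels"].astype(int);print("exp",c)
us=range(c[0]-60,c[0]+61,5);print('   ',' '.join('%3d'%u for u in us))
for v in range(c[1]-50,c[1]+60,5): print(v,' '.join('%3d'%g[v,u].mean() for u in us))
E
```

```text
[ 0.516  -0.329   0.1716] [ 1.0049  0.3864 -0.6598  1.4965  0.2397  1.3394  1.6995]
shaft [301. 170. 336. 224.] 0.59
shaft [295. 260. 422. 356.] 0.3
pin [381. 133. 408. 160.] 0.73
pin [293. 274. 402. 354.] 0.23
block [277.  99. 432. 209.] 0.65
block [291. 259. 420. 353.] 0.23
shaft_head [302. 170. 338. 219.] 0.85
exp [317 207]
    257 262 267 272 277 282 287 292 297 302 307 312 317 322 327 332 337 342 347 352 357 362 367 372 377
157 161 143  94  92  93  41  32  48  47  50  52  54  53  54  53  51  94  93  92 103 100 100 106 110 110
162 160 160 180 177  84  42  51  50  50  49  51  51  55  51  51  53  93  88  95 105 109 110 108 105 102
167 164 164 187 185  58  49  49  50  54  55  53  52  53  54  53  52  91  90  93 101  98 101  98  99  99
172 164 163 183 181 171  62  47  52  54  51  55  52  61  57  47  48  82  88 100 103 102 102 100 100  95
177 159 158 182 181 184 137  85  53  54  55  52  53  82  78  39  49  89  91  95 104 104 104  99 102 106
182 164 166 188 184 180 161  97  94  70  45  90  90  51  69  94  73  91  94 105 105 100 102 108 107 101
187 164 166 192 192 186 159 155  83  82  80
[... 920 characters left out ...]
 186 182 185 186 187 183 188 187 187 186 188 185 185 186 189 189 189 187 186
237 185 182 184 186 185 185 186 189 189 188 187 189 182 182 185 190 189 186 187 186 187 185 184 184 184
242   5 189 188 188 187 187 185 180 179 186 189 191 190 185 187 186 183 183 184 184 186 184 187 189 194
247   8 182 179 182 188 191 191 189 187 187 182 181 186 187 187 187 186 187 193 193 193 192 188 185 184
252   7 189 188 186 185 181 183 189 188 185 186 187 193 195 192 191 189 187 181 186 185 185 185 187 186
257  12 189 189 186 183 187 191 191 191 189 187 186 182 182 187 187 186 186 189 189 186 188 185 185 188
262  10 190 191 188 185 184 182 181 184 184 186 184 185 189 188 188 188 186 187 190 191 190 189 189 191
```

```bash
python3 - <<'E'
from h import *
import pickle
w=pickle.load(open("sh.pkl","rb"));g=cv2.cvtColor(w["pixels"],cv2.COLOR_RGB2GRAY)
m=((g>28)&(g<42)).astype(np.uint8)[185:225,295:345];m=cv2.morphologyEx(m,cv2.MORPH_OPEN,np.ones((3,3)))
n,l,st,ce=cv2.connectedComponentsWithStats(m);i=1+st[1:,4].argmax();c=ce[i]+[295,185];print(st[i],c,atz(w,c,.126))
E
```

```text
[ 10   8  28  27 612] [318.5996732 205.7630719] [ 0.51363786 -0.32986525  0.126     ]
```

Emit:
arm_command:
  steps:
    - {"rot": [0,0,0],"slide": [-0.0015,0,-0.02],"grip": 0.7}
    - {"rot": [0,0,0],"slide": [0,0,-0.02],"grip": 0.7}
    - {"rot": [0,0,0],"slide": [0,0,-0.02],"grip": 0.6}
    - {"rot": [0,0,0],"slide": [0,0,-0.02],"grip": 0.5}
    - {"rot": [0,0,0],"slide": [0,0,-0.015],"grip": 0.45}
    - {"rot": [0,0,0],"slide": [0,0,-0.004],"grip": 0.4}
    - {"rot": [0,0,0],"slide": [0,0,0],"grip": 0.4}
    - {"rot": [0,0,0],"slide": [0,0,0],"grip": 0.4}

```text
time: 21.25
ee_pos: [0.5142, -0.3304, 0.0723]
eef_rot: [0.1, 0.995, -0.0, 0.001]
ft_force: [0.4, 0.1, -0.3]
width: 0.0354
grip_force: 0.0
```

Emit:
arm_command:
  newtons: 40
  steps:
    - {"rot": [0,0,0],"slide": [0,0,0],"grip": 0.1}
    - {"rot": [0,0,0],"slide": [0,0,0],"grip": 0.1}
    - {"rot": [0,0,0],"slide": [0,0,0],"grip": 0.1}
    - {"rot": [0,0,0],"slide": [0,0,0],"grip": 0.1}
    - {"rot": [0,0,0],"slide": [0,0,0],"grip": 0.1}
    - {"rot": [0,0,0],"slide": [0,0,0],"grip": 0.1}
    - {"rot": [0,0,0],"slide": [0,0,0],"grip": 0.1}
    - {"rot": [0,0,0],"slide": [0,0,0],"grip": 0.1}

```text
time: 22.25
ee_pos: [0.5139, -0.3303, 0.0718]
eef_rot: [0.099, 0.995, -0.0, 0.0]
ft_force: [-0.4, 0.0, 3.8]
width: 0.0195
grip_force: 40.0
```

Emit:
arm_command:
  steps:
    - {"rot": [0,0,0],"slide": [0,0,0.01],"grip": 0.1}
    - {"rot": [0,0,0],"slide": [0,0,0.015],"grip": 0.1}
    - {"rot": [0,0,0],"slide": [0,0,0.02],"grip": 0.1}
    - {"rot": [0,0,0],"slide": [0,0,0.025],"grip": 0.1}
    - {"rot": [0,0,0],"slide": [0,0,0.03],"grip": 0.1}
    - {"rot": [0,0,0],"slide": [0,0,0.03],"grip": 0.1}
    - {"rot": [0,0,0],"slide": [0,0,0],"grip": 0.1}
    - {"rot": [0,0,0],"slide": [0,0,0],"grip": 0.1}

```text
time: 23.25
ee_pos: [0.5134, -0.3301, 0.2012]
eef_rot: [0.099, 0.995, 0.0, -0.0]
ft_force: [0.1, 0.5, -3.4]
width: 0.0197
grip_force: 40.0
```

```bash
cat > sh.py <<'E'
from h import *
np.set_printoptions(precision=4,suppress=True)
eyes.camera("top")
w=eyes.camera("wrist");t=eyes.camera("side");s=sensors.read_state();print(s["ee_pos"],s["eef_rot"],s["width"],s["ft_force"],s["torque"])
import pickle;pickle.dump((w,t),open("sh2.pkl","wb"))
for q,k in((w,"w"),(t,"s")):
 for n in("shaft","shaft_head","pin"):
  for d in eyes.look_for(n,q)[:2]: print(k,n,np.round(d["bbox"]),round(d["conf"],2))
P=s["ee_pos"]
for h in(-.07,-.06,0,.05): print("side axis",h,proj(t,P+[0,0,h]),"wrist",proj(w,P+[0,0,h]))
E
python3 sh.py
python3 - <<'E'
import pickle,numpy as np
w,t=pickle.load(open("sh2.pkl","rb"));g=w["pixels"].astype(int)
us=range(270,371,4);print('   ',' '.join('%3d'%u for u in us))
for v in range(150,330,6): print(v,' '.join('%3d'%g[v,u].mean() for u in us))
E
```

```text
[ 0.5131 -0.33    0.2005] [ 0.0995  0.995   0.0005 -0.0008] 0.0199071798163529 [-1.1581  0.1858 -2.8238] [ 0.1364 -0.1201 -0.0172]
w shaft [296. 193. 345. 288.] 0.93
w shaft [526.  87. 640. 330.] 0.5
w shaft_head [300. 195. 345. 286.] 0.81
w pin [377. 135. 405. 155.] 0.95
s shaft [420.  98. 432. 142.] 0.64
s shaft [279. 169. 369. 251.] 0.27
s shaft_head [421. 101. 432. 147.] 0.83
s pin [398. 166. 431. 205.] 0.48
s pin [411. 171. 417. 186.] 0.47
side axis -0.07 [424.0771 143.4236] wrist [320.7041 198.2947]
side axis -0.06 [424.5308 139.8967] wrist [320.7214 202.2054]
side axis 0 [427.3511 117.9725] wrist [320.859 233.175]
side axis 0.05 [429.838   98.6409] wrist [321.0483 275.7972]
    270 274 278 282 286 290 294 298 302 306 310 314 318 322 326 330 334 338 342 346 350 354 358 362 366 370
150 127 154 100  98  98 100  56  31  35  50  50  50  59  57 102 100 100  99 109 115 113 110 110 109 107 108
156 167 169  99  99  35  35  50  49  52  52  56  57  56  59  96  98 100 114 115 112 107 108 109 112 115 114
162 171 171 173  74  53  53  57  91  88 100  57  56  55  58 100  99  99 109 108 110 10
[... 2237 characters left out ...]
  27  28  30  29  30  26  26  31  27  28  25  29  30
294  35  35  34  34  36  34  35  34  38  40  39  37  41  38  40  39  38  40  38  50  50  49  49  49  50  45
300  39  38  39  39  38  35  41  39  37  38  40  47  46  47  45  47  50  47  48  48  66  65  67  66  67  68
306  42  41  40  40  40  41  40  42  41  41  40  51  52  51  50  52  51  50  50  50  52  50  79  79  78  80
312  40  41  41  38  41  39  40  41  41  40  41  46  50  44  50  51  49  50  50  49  51  51  50  50  50  51
318  29  29  29  30  31  33  29  61  60  57  59  57  55  55  63  60  60  62  65  35  36  36  37  38  37  34
324   8   8   4  13  17  19  11 195 194 170 162 156 146 146 168 169 169 168 166  12  18  15  15   4   3   6
```

The grip holds and the shaft hangs upright on the tool axis. Carry it over the ear.

Emit:
arm_command:
  steps:
    - {"rot": [0,0,0],"slide": [0.006,0.033,0],"grip": 0.1}
    - {"rot": [0,0,0],"slide": [0.006,0.055,0],"grip": 0.1}
    - {"rot": [0,0,0],"slide": [0.006,0.055,0],"grip": 0.1}
    - {"rot": [0,0,0],"slide": [0.006,0.055,0],"grip": 0.1}
    - {"rot": [0,0,0],"slide": [0.006,0.055,0],"grip": 0.1}
    - {"rot": [0,0,0],"slide": [0.004,0.04,0],"grip": 0.1}
    - {"rot": [0,0,0],"slide": [0,0.02,-0.01],"grip": 0.1}
    - {"rot": [0,0,0],"slide": [0,0,-0.01],"grip": 0.1}

```text
time: 24.7
ee_pos: [0.5477, -0.0153, 0.1814]
eef_rot: [0.098, 0.995, 0.0, 0.0]
ft_force: [-0.2, -0.6, -2.0]
width: 0.0197
grip_force: 40.0
```

```bash
python3 - <<'E'
from h import *
np.set_printoptions(precision=4,suppress=True)
for i in range(4): eyes.camera("top")
w=eyes.camera("wrist");t=eyes.camera("side");s=sensors.read_state();print(s["ee_pos"],s["eef_rot"],s["ft_force"])
import pickle;pickle.dump((w,t),open("sh3.pkl","wb"))
E=[.548,-.0171,.102];P=s["ee_pos"]
print("ear w",proj(w,E),"foot w",proj(w,P-[0,0,.066]),"ear s",proj(t,E),"foot s",proj(t,P-[0,0,.066]))
for q,u0,u1,v0,v1,st in((w,284,360,170,246,3),(t,305,366,150,222,3)):
    g=q["pixels"].astype(int);us=range(u0,u1,st);print('   ',' '.join('%3d'%u for u in us))
    for v in range(v0,v1,st): print(v,' '.join('%3d'%g[v,u].mean() for u in us))
E
```

```text
[ 0.548  -0.0183  0.1819] [ 0.1004  0.995  -0.      0.0002] [-0.2209 -0.6041 -3.2137]
ear w [322.7615 194.8208] foot w [321.2584 200.2476] ear s [333.1697 194.21  ] foot s [333.5622 188.7262]
    284 287 290 293 296 299 302 305 308 311 314 317 320 323 326 329 332 335 338 341 344 347 350 353 356 359
170 166 109 108 110 108  15  17  38 107 106  90  93 105  99  96  81 106 105  82  14  10 220 222 222 222 222
173 140 108 109 107 106  10  15  86  89  77  97 101  98 101 101  99  86  96 107  37  13 162 225 225 226 226
176 179 154 110 112  91  16  60  98  96 101 101  97 100  97  94  94  87  87  89  91  17  76 219 220 220 220
179 184 164 106 107  62  18 105 106 106 109 117 117 110 108 104 105 106 106 105 105  16  42 221 222 223 222
182 187 186 106 105  42  14 104 105 105 116 135 130 137 136 103 104 108 106 105 104  43  28 222 222 222 221
185 186 186 108 108  30  12 106 103 104 129 136 130 119 110 106 105 106 106 105 105  85  34 224 223 222 223
188 187 166 108 106  59  14 105 105 107 116 128  23   3   9   5  63 106 106 103 103  28  45 223 221 222 222
191 189 190 110 109  99  15  87 103 105 107 
[... 3507 characters left out ...]
  44  44  54  48  45  45  47  72  91  98  94  94 117 197 199 200 200 200 200 198 182
201  81  74  55  47  45  40  40 106  90  87  68  98  73 171 199 201 201 200 200 187 176
204  90  81  55  47  47  44  54  85  90  95 100  95  71 137 174 193 197 193 181 172 178
207  95 117 150  89 104 117 113  23  41  60  59  41  22 139 165 159 163 173 176 177 177
210 143 174 185 185 175 167 151  18  15  23  15  19  14 106 124 100 105 142 174 175 176
213 169 179 183 187 186 176 155  19  16  11  19  18  17  80 102 103 101 104 135 166 175
216 126 179 185 188 188 189 172  50  13  13  11  11  22  97 106 140 177 136  91 117 166
219 103 124 179 183 185 185 190 165 107  74  68  63 106 119 124 124 151 187 144 108 112
```

Emit:
arm_command:
  steps:
    - {"rot": [0,0,0],"slide": [0,0.001,-0.004],"grip": 0.1}
    - {"rot": [0,0,0],"slide": [0,0,-0.004],"grip": 0.1}
    - {"rot": [0,0,0],"slide": [0,0,-0.002],"grip": 0.1}
    - {"rot": [0,0,0],"slide": [0,0,-0.002],"grip": 0.1}
    - {"rot": [0,0,0],"slide": [0,0,-0.002],"grip": 0.1}
    - {"rot": [0,0,0],"slide": [0,0,-0.002],"grip": 0.1}
    - {"rot": [0,0,0],"slide": [0,0,0],"grip": 0.1}
    - {"rot": [0,0,0],"slide": [0,0,0],"grip": 0.1}

```text
time: 26.0
ee_pos: [0.5478, -0.0162, 0.1657]
eef_rot: [0.1, 0.995, 0.0, 0.0]
ft_force: [-0.8, 0.0, -1.6]
width: 0.02
grip_force: 40.0
```

Emit:
arm_command:
  steps:
    - {"rot": [0,0,0],"slide": [0,0,-0.001],"grip": 0.1}
    - {"rot": [0,0,0],"slide": [0,0,-0.001],"grip": 0.1}
    - {"rot": [0,0,0],"slide": [0,0,-0.001],"grip": 0.1}
    - {"rot": [0,0,0],"slide": [0,0,-0.001],"grip": 0.1}
    - {"rot": [0,0,0],"slide": [0,0,-0.001],"grip": 0.1}
    - {"rot": [0,0,0],"slide": [0,0,0],"grip": 0.1}
    - {"rot": [0,0,0],"slide": [0,0,0],"grip": 0.1}
    - {"rot": [0,0,0],"slide": [0,0,0],"grip": 0.1}

```text
time: 27.0
ee_pos: [0.5478, -0.0162, 0.1606]
eef_rot: [0.099, 0.995, 0.0, 0.0]
ft_force: [0.2, -0.1, -1.9]
width: 0.02
grip_force: 40.0
```

Emit:
arm_command:
  steps:
    - {"rot": [0,0,0],"slide": [0,0,-0.001],"grip": 0.1}
    - {"rot": [0,0,0],"slide": [0,0,-0.001],"grip": 0.1}
    - {"rot": [0,0,0],"slide": [0,0,-0.001],"grip": 0.1}
    - {"rot": [0,0,0],"slide": [0,0,-0.001],"grip": 0.1}
    - {"rot": [0,0,0],"slide": [0,0,-0.001],"grip": 0.1}
    - {"rot": [0,0,0],"slide": [0,0,0],"grip": 0.1}
    - {"rot": [0,0,0],"slide": [0,0,0],"grip": 0.1}
    - {"rot": [0,0,0],"slide": [0,0,0],"grip": 0.1}

```text
time: 28.0
ee_pos: [0.5477, -0.0162, 0.1556]
eef_rot: [0.099, 0.995, 0.0, 0.0]
ft_force: [0.7, 0.5, -1.8]
width: 0.0196
grip_force: 40.0
```

Emit:
arm_command:
  steps:
    - {"rot": [0,0,0],"slide": [0,0,-0.001],"grip": 0.1}
    - {"rot": [0,0,0],"slide": [0,0,-0.001],"grip": 0.1}
    - {"rot": [0,0,0],"slide": [0,0,-0.001],"grip": 0.1}
    - {"rot": [0,0,0],"slide": [0,0,-0.001],"grip": 0.1}
    - {"rot": [0,0,0],"slide": [0,0,-0.001],"grip": 0.1}
    - {"rot": [0,0,0],"slide": [0,0,-0.001],"grip": 0.1}
    - {"rot": [0,0,0],"slide": [0,0,0],"grip": 0.1}
    - {"rot": [0,0,0],"slide": [0,0,0],"grip": 0.1}

```text
time: 29.0
ee_pos: [0.5474, -0.0163, 0.1492]
eef_rot: [0.099, 0.995, -0.0, -0.0]
ft_force: [0.0, -2.1, -4.4]
width: 0.0197
grip_force: 40.0
```

Emit:
arm_command:
  steps:
    - {"rot": [0,0,0],"slide": [0,-0.0008,0],"grip": 0.1}
    - {"rot": [0,0,0],"slide": [0,0,-0.001],"grip": 0.1}
    - {"rot": [0,0,0],"slide": [0,0,-0.001],"grip": 0.1}
    - {"rot": [0,0,0],"slide": [0,0,-0.0015],"grip": 0.1}
    - {"rot": [0,0,0],"slide": [0,0,-0.0015],"grip": 0.1}
    - {"rot": [0,0,0],"slide": [0,0,-0.0015],"grip": 0.1}
    - {"rot": [0,0,0],"slide": [0,0,-0.0015],"grip": 0.1}
    - {"rot": [0,0,0],"slide": [0,0,0],"grip": 0.1}

```text
time: 30.0
ee_pos: [0.5476, -0.0169, 0.1414]
eef_rot: [0.099, 0.995, 0.0, -0.0]
ft_force: [-1.2, 0.2, -2.9]
width: 0.0197
grip_force: 40.0
```

Emit:
arm_command:
  steps:
    - {"rot": [0,0,0],"slide": [0,0,-0.001],"grip": 0.1}
    - {"rot": [0,0,0],"slide": [0,0,-0.002],"grip": 0.1}
    - {"rot": [0,0,0],"slide": [0,0,-0.002],"grip": 0.1}
    - {"rot": [0,0,0],"slide": [0,0,-0.003],"grip": 0.1}
    - {"rot": [0,0,0],"slide": [0,0,-0.003],"grip": 0.1}
    - {"rot": [0,0,0],"slide": [0,0,-0.003],"grip": 0.1}
    - {"rot": [0,0,0],"slide": [0,0,-0.003],"grip": 0.1}
    - {"rot": [0,0,0],"slide": [0,0,-0.003],"grip": 0.1}

```text
time: 31.0
ee_pos: [0.5478, -0.017, 0.1214]
eef_rot: [0.1, 0.995, 0.0, 0.0]
ft_force: [-0.9, -0.0, -0.8]
width: 0.0197
grip_force: 40.0
```

Emit:
arm_command:
  steps:
    - {"rot": [0,0,0],"slide": [0,0,-0.002],"grip": 0.1}
    - {"rot": [0,0,0],"slide": [0,0,-0.002],"grip": 0.1}
    - {"rot": [0,0,0],"slide": [0,0,-0.001],"grip": 0.1}
    - {"rot": [0,0,0],"slide": [0,0,-0.001],"grip": 0.1}
    - {"rot": [0,0,0],"slide": [0,0,-0.001],"grip": 0.1}
    - {"rot": [0,0,0],"slide": [0,0,-0.001],"grip": 0.1}
    - {"rot": [0,0,0],"slide": [0,0,-0.001],"grip": 0.1}
    - {"rot": [0,0,0],"slide": [0,0,-0.001],"grip": 0.1}

```text
time: 32.0
ee_pos: [0.5477, -0.017, 0.1115]
eef_rot: [0.099, 0.995, 0.0, -0.0]
ft_force: [-1.3, 0.2, -0.6]
width: 0.0198
grip_force: 40.0
```

Emit:
arm_command:
  steps:
    - {"rot": [0,0,0],"slide": [0,0,-0.001],"grip": 0.1}
    - {"rot": [0,0,0],"slide": [0,0,-0.001],"grip": 0.1}
    - {"rot": [0,0,0],"slide": [0,0,-0.001],"grip": 0.1}
    - {"rot": [0,0,0],"slide": [0,0,-0.0015],"grip": 0.1}
    - {"rot": [0,0,0],"slide": [0,0,-0.0015],"grip": 0.1}
    - {"rot": [0,0,0],"slide": [0,0,-0.0015],"grip": 0.1}
    - {"rot": [0,0,0],"slide": [0,0,-0.0015],"grip": 0.1}
    - {"rot": [0,0,0],"slide": [0,0,-0.001],"grip": 0.1}

```text
time: 33.0
ee_pos: [0.5477, -0.017, 0.1015]
eef_rot: [0.099, 0.995, 0.0, -0.0]
ft_force: [-2.2, 0.0, -0.0]
width: 0.0198
grip_force: 40.0
```

Emit:
arm_command:
  steps:
    - {"rot": [0,0,0],"slide": [-0.0005,0,-0.001],"grip": 0.1}
    - {"rot": [0,0,0],"slide": [0,0,-0.001],"grip": 0.1}
    - {"rot": [0,0,0],"slide": [0,0,-0.001],"grip": 0.1}
    - {"rot": [0,0,0],"slide": [0,0,-0.001],"grip": 0.1}
    - {"rot": [0,0,0],"slide": [0,0,-0.001],"grip": 0.1}
    - {"rot": [0,0,0],"slide": [0,0,-0.0005],"grip": 0.1}
    - {"rot": [0,0,0],"slide": [0,0,0],"grip": 0.1}
    - {"rot": [0,0,0],"slide": [0,0,0],"grip": 0.1}

```text
time: 34.0
ee_pos: [0.5472, -0.017, 0.096]
eef_rot: [0.1, 0.995, 0.0, -0.0]
ft_force: [-0.4, -0.5, -1.1]
width: 0.0198
grip_force: 40.0
```

Emit:
arm_command:
  steps:
    - {"rot": [0,0,0],"slide": [0,0,-0.0005],"grip": 0.1}
    - {"rot": [0,0,0],"slide": [0,0,-0.0005],"grip": 0.1}
    - {"rot": [0,0,0],"slide": [0,0,-0.0005],"grip": 0.1}
    - {"rot": [0,0,0],"slide": [0,0,-0.0005],"grip": 0.1}
    - {"rot": [0,0,0],"slide": [0,0,0],"grip": 0.1}
    - {"rot": [0,0,0],"slide": [0,0,0],"grip": 0.1}
    - {"rot": [0,0,0],"slide": [0,0,0],"grip": 0.1}
    - {"rot": [0,0,0],"slide": [0,0,0],"grip": 0.1}

```text
time: 35.0
ee_pos: [0.5472, -0.017, 0.094]
eef_rot: [0.1, 0.995, 0.0, -0.0]
ft_force: [-1.0, -0.0, 0.1]
width: 0.0197
grip_force: 40.0
```

Emit:
arm_command:
  steps:
    - {"rot": [0,0,0],"slide": [0,0,-0.0005],"grip": 0.1}
    - {"rot": [0,0,0],"slide": [0,0,-0.0005],"grip": 0.1}
    - {"rot": [0,0,0],"slide": [0,0,-0.0005],"grip": 0.1}
    - {"rot": [0,0,0],"slide": [0,0,-0.0005],"grip": 0.1}
    - {"rot": [0,0,0],"slide": [0,0,0],"grip": 0.1}
    - {"rot": [0,0,0],"slide": [0,0,0],"grip": 0.1}
    - {"rot": [0,0,0],"slide": [0,0,0],"grip": 0.1}
    - {"rot": [0,0,0],"slide": [0,0,0],"grip": 0.1}

```text
time: 36.0
ee_pos: [0.5474, -0.017, 0.0923]
eef_rot: [0.1, 0.995, 0.0, 0.0]
ft_force: [-1.0, -1.1, 4.0]
width: 0.0199
grip_force: 40.0
```

Contact is light, about 6 N. I start turning and watch for the downward force to vanish.

Emit:
arm_command:
  steps:
    - {"rot": [0,0,-4],"slide": [0,0,-0.0005],"grip": 0.1}
    - {"rot": [0,0,-4],"slide": [0,0,0],"grip": 0.1}
    - {"rot": [0,0,-4],"slide": [0,0,0],"grip": 0.1}
    - {"rot": [0,0,-4],"slide": [0,0,0],"grip": 0.1}
    - {"rot": [0,0,-4],"slide": [0,0,0],"grip": 0.1}
    - {"rot": [0,0,-4],"slide": [0,0,0],"grip": 0.1}
    - {"rot": [0,0,-4],"slide": [0,0,0],"grip": 0.1}
    - {"rot": [0,0,-4],"slide": [0,0,0],"grip": 0.1}

```text
time: 37.0
ee_pos: [0.5478, -0.0166, 0.0921]
eef_rot: [0.371, 0.929, 0.0, 0.001]
ft_force: [-0.6, -0.0, 7.1]
width: 0.0195
grip_force: 40.1
```

```bash
python3 -c "
from h import *
s=sensors.read_state();print(s['ee_pos'],s['ft_force'],s['torque'],s['joint_positions'])"
```

```text
[ 0.54784622 -0.01656028  0.09213703] [-0.56137393 -0.01631916  7.05682843] [ 0.12552806 -0.15300934  0.13856207] [ 0.56354766  0.32412851 -0.72118463  1.75771101  0.23268309  1.1455498
  0.58269711]
```

Emit:
arm_command:
  steps:
    - {"rot": [0,0,-4],"slide": [0,0,0],"grip": 0.1}
    - {"rot": [0,0,-4],"slide": [0,0,0],"grip": 0.1}
    - {"rot": [0,0,-4],"slide": [0,0,0],"grip": 0.1}
    - {"rot": [0,0,-4],"slide": [0,0,0],"grip": 0.1}
    - {"rot": [0,0,-4],"slide": [0,0,0],"grip": 0.1}
    - {"rot": [0,0,-4],"slide": [0,0,0],"grip": 0.1}
    - {"rot": [0,0,-4],"slide": [0,0,0],"grip": 0.1}
    - {"rot": [0,0,0],"slide": [0,0,0],"grip": 0.1}

```text
time: 38.0
ee_pos: [0.5481, -0.0164, 0.0922]
eef_rot: [0.584, 0.812, 0.001, 0.001]
ft_force: [0.8, 0.4, 6.3]
width: 0.0199
grip_force: 40.1
```

```bash
python3 -c "
from h import *
s=sensors.read_state();print(s['ee_pos'],s['ft_force'],s['torque'],s['joint_positions'])"
```

```text
[ 0.54807513 -0.01641879  0.09217836] [0.76635793 0.36868648 6.28093857] [ 0.19308473 -0.41441761  0.09274584] [ 0.50297407  0.30771633 -0.64695903  1.7605407   0.20210043  1.13848755
  0.117399  ]
```

Emit:
arm_command:
  steps:
    - {"rot": [0,0,-4],"slide": [0,0,0],"grip": 0.1}
    - {"rot": [0,0,-4],"slide": [0,0,0],"grip": 0.1}
    - {"rot": [0,0,-4],"slide": [0,0,0],"grip": 0.1}
    - {"rot": [0,0,-4],"slide": [0,0,0],"grip": 0.1}
    - {"rot": [0,0,-4],"slide": [0,0,0],"grip": 0.1}
    - {"rot": [0,0,-4],"slide": [0,0,0],"grip": 0.1}
    - {"rot": [0,0,-4],"slide": [0,0,0],"grip": 0.1}
    - {"rot": [0,0,-4],"slide": [0,0,0],"grip": 0.1}

```text
time: 39.0
ee_pos: [0.5486, -0.0164, 0.0922]
eef_rot: [0.785, 0.619, 0.001, 0.001]
ft_force: [3.1, 0.1, 3.3]
width: 0.0198
grip_force: 40.1
```

```bash
python3 -c "
from h import *
s=sensors.read_state();print(s['ee_pos'],s['ft_force'],s['torque'],s['joint_positions'])"
```

```text
[ 0.54861351 -0.01644334  0.09220502] [3.14669183 0.06760068 3.28036093] [ 0.17853892 -1.03941018  0.15313518] [ 0.43649858  0.29279639 -0.56671177  1.76353888  0.17168005  1.1315199
 -0.41988097]
```

The vertical torque of about 0.1 N m suggests the coupling is already being turned with the shaft, i.e. engaged, while the sideways load is building up. I relieve that load and then press a little.

Emit:
arm_command:
  steps:
    - {"rot": [0,0,0],"slide": [0.0005,0,0],"grip": 0.1}
    - {"rot": [0,0,0],"slide": [0.0005,0,0],"grip": 0.1}
    - {"rot": [0,0,0],"slide": [0.0005,0,0],"grip": 0.1}
    - {"rot": [0,0,0],"slide": [0.0005,0,0],"grip": 0.1}
    - {"rot": [0,0,0],"slide": [0,0,0],"grip": 0.1}
    - {"rot": [0,0,0],"slide": [0,0,0],"grip": 0.1}
    - {"rot": [0,0,0],"slide": [0,0,0],"grip": 0.1}
    - {"rot": [0,0,0],"slide": [0,0,0],"grip": 0.1}

```text
time: 40.0
ee_pos: [0.5494, -0.0165, 0.0921]
eef_rot: [0.784, 0.62, 0.0, 0.0]
ft_force: [-1.1, 1.3, 8.9]
width: 0.0197
grip_force: 40.0
```

```bash
python3 - <<'E'
from h import *
import pickle
np.set_printoptions(precision=4,suppress=True)
w=eyes.camera("wrist");s=sensors.read_state();print(s['ee_pos'],s['ft_force'],s['torque'])
w0,_=pickle.load(open("sh2.pkl","rb"))
for q in(w0,w):
    g=q["pixels"].astype(int)
    print([int(g[v,319:324].mean()) for v in range(218,288,2)])
    for v in (230,233,236,240,270,276,282): print(v,[int(g[v,u].mean()) for u in range(292,352,3)])
E
```

```text
[ 0.5494 -0.0165  0.0921] [-1.2554  0.3854  8.9764] [0.2285 0.2226 0.1248]
[63, 62, 60, 68, 99, 97, 96, 26, 80, 26, 26, 73, 35, 25, 45, 61, 26, 31, 82, 26, 24, 37, 39, 37, 37, 38, 38, 38, 37, 39, 36, 37, 37, 36, 28]
230 [199, 198, 197, 123, 71, 97, 98, 96, 93, 88, 99, 97, 98, 96, 96, 67, 171, 197, 195, 195]
233 [196, 197, 186, 82, 99, 98, 74, 32, 38, 49, 45, 36, 29, 87, 93, 94, 69, 165, 193, 193]
236 [192, 194, 106, 96, 95, 34, 76, 66, 25, 25, 23, 31, 47, 63, 56, 91, 95, 105, 195, 193]
240 [9, 10, 10, 91, 59, 22, 27, 40, 61, 71, 77, 59, 32, 22, 46, 58, 77, 7, 12, 29]
270 [11, 9, 17, 36, 37, 38, 36, 37, 39, 38, 36, 38, 35, 38, 37, 38, 31, 11, 9, 8]
276 [11, 8, 26, 39, 38, 39, 39, 38, 35, 37, 38, 37, 36, 37, 37, 37, 35, 11, 9, 15]
282 [11, 8, 25, 38, 35, 38, 38, 38, 37, 39, 37, 35, 40, 36, 35, 34, 35, 14, 10, 8]
[205, 169, 105, 121, 211, 197, 201, 42, 155, 40, 37, 97, 57, 37, 42, 116, 33, 28, 87, 38, 29, 34, 45, 53, 53, 75, 85, 76, 73, 72, 72, 63, 40, 40, 33]
230 [180, 180, 161, 82, 145, 203, 204, 203, 196, 186, 205, 205, 203, 132, 162, 79, 154, 131, 114, 69]
233 [142, 160, 95, 173, 205, 204, 145, 60, 58, 76, 64, 37, 48, 114, 109, 129, 80, 104, 105, 53]
236 [132, 131, 106, 178, 134, 45, 134, 82, 39, 39, 38, 39, 58, 62, 65, 103, 106, 83, 104, 56]
240 [14, 16, 14, 162, 97, 31, 32, 51, 97, 117, 74, 58, 33, 26, 56, 63, 87, 9, 12, 12]
270 [10, 11, 21, 67, 52, 46, 63, 68, 86, 84, 87, 47, 43, 41, 52, 51, 38, 11, 11, 13]
276 [14, 12, 42, 74, 71, 71, 75, 74, 69, 74, 71, 70, 72, 45, 40, 43, 41, 15, 13, 11]
282 [12, 8, 28, 40, 39, 42, 43, 40, 43, 42, 40, 41, 41, 40, 42, 40, 39, 16, 8, 13]
```

Emit:
arm_command:
  steps:
    - {"rot": [0,0,3],"slide": [0,0,0],"grip": 0.1}
    - {"rot": [0,0,3],"slide": [0,0,0],"grip": 0.1}
    - {"rot": [0,0,0],"slide": [0,0,-0.0005],"grip": 0.1}
    - {"rot": [0,0,0],"slide": [0,0,-0.0005],"grip": 0.1}
    - {"rot": [0,0,0],"slide": [0,0,0],"grip": 0.1}
    - {"rot": [0,0,0],"slide": [0,0,0],"grip": 0.1}
    - {"rot": [0,0,0],"slide": [0,0,0],"grip": 0.1}
    - {"rot": [0,0,0],"slide": [0,0,0],"grip": 0.1}

```text
time: 41.05
ee_pos: [0.5489, -0.0168, 0.0902]
eef_rot: [0.751, 0.66, -0.0, -0.0]
ft_force: [-0.0, 2.9, -5.2]
width: 0.0199
grip_force: 40.0
```

```bash
python3 -c "
from h import *
s=sensors.read_state();print(s['ee_pos'],s['ft_force'],s['torque'],s['joint_positions'])"
```

```text
[ 0.54887984 -0.01678377  0.09024865] [-0.02853171  2.87215905 -5.2353981 ] [ 0.73421755 -0.22599235  0.05949372] [ 0.44707738  0.30121028 -0.58046647  1.76055801  0.18017605  1.13378406
 -0.31893409]
```

It dropped. Now lower towards the ear.

Emit:
arm_command:
  steps:
    - {"rot": [0,0,0],"slide": [0,0.0003,-0.001],"grip": 0.1}
    - {"rot": [0,0,0],"slide": [0,0,-0.001],"grip": 0.1}
    - {"rot": [0,0,0],"slide": [0,0,-0.001],"grip": 0.1}
    - {"rot": [0,0,0],"slide": [0,0,-0.001],"grip": 0.1}
    - {"rot": [0,0,0],"slide": [0,0,-0.001],"grip": 0.1}
    - {"rot": [0,0,0],"slide": [0,0,0],"grip": 0.1}
    - {"rot": [0,0,0],"slide": [0,0,0],"grip": 0.1}
    - {"rot": [0,0,0],"slide": [0,0,0],"grip": 0.1}

```text
time: 42.05
ee_pos: [0.5494, -0.0167, 0.0868]
eef_rot: [0.751, 0.66, 0.0, 0.0]
ft_force: [-7.3, 1.3, 13.0]
width: 0.02
grip_force: 40.1
```

```bash
python3 -c "
from h import *
s=sensors.read_state();print(s['ee_pos'],s['ft_force'],s['torque'])"
```

```text
[ 0.54943162 -0.01674574  0.08681163] [-7.32480857  1.31751796 12.97253333] [ 0.45537933  1.59328221 -0.05618065]
```

The height 0.0868 is exactly what the flange on the ear should give. I relieve the side load and press, then release and check.

Emit:
arm_command:
  steps:
    - {"rot": [0,0,0],"slide": [-0.001,0,0],"grip": 0.1}
    - {"rot": [0,0,0],"slide": [0,0,0],"grip": 0.1}
    - {"rot": [0,0,2],"slide": [0,0,0],"grip": 0.1}
    - {"rot": [0,0,2],"slide": [0,0,0],"grip": 0.1}
    - {"rot": [0,0,-2],"slide": [0,0,0],"grip": 0.1}
    - {"rot": [0,0,0],"slide": [0,0,0],"grip": 0.1}
    - {"rot": [0,0,0],"slide": [0,0,0],"grip": 0.1}
    - {"rot": [0,0,0],"slide": [0,0,0],"grip": 0.1}

```text
time: 43.05
ee_pos: [0.5494, -0.0166, 0.0868]
eef_rot: [0.74, 0.673, 0.001, 0.001]
ft_force: [-0.9, 1.3, 9.0]
width: 0.0194
grip_force: 40.0
```

```bash
python3 -c "
from h import *
s=sensors.read_state();print(s['ee_pos'],s['ft_force'],s['torque'])"
```

```text
[ 0.54938073 -0.01663053  0.08682645] [-0.86905594  1.27263565  9.04415075] [0.48555495 0.47283866 0.04272066]
```

Emit:
arm_command:
  steps:
    - {"rot": [0,0,0],"slide": [0,0,0.001],"grip": 0.5}
    - {"rot": [0,0,0],"slide": [0,0,0],"grip": 0.5}
    - {"rot": [0,0,0],"slide": [0,0,0],"grip": 0.5}
    - {"rot": [0,0,0],"slide": [0,0,0],"grip": 0.5}
    - {"rot": [0,0,0],"slide": [0,0,0],"grip": 0.5}
    - {"rot": [0,0,0],"slide": [0,0,0.02],"grip": 0.5}
    - {"rot": [0,0,0],"slide": [0,0,0.03],"grip": 0.5}
    - {"rot": [0,0,0],"slide": [0,0,0.05],"grip": 0.5}

```text
time: 44.05
ee_pos: [0.5471, -0.0168, 0.1863]
eef_rot: [0.74, 0.673, -0.001, -0.001]
ft_force: [0.4, -0.5, 0.9]
width: 0.0435
grip_force: 0.0
```

Emit:
arm_command:
  steps:
    - {"rot": [0,0,0],"slide": [-0.03,0,0.01],"grip": 0.5}
    - {"rot": [0,0,0],"slide": [-0.03,0,0],"grip": 0.5}
    - {"rot": [0,0,0],"slide": [-0.02,0,0],"grip": 0.5}
    - {"rot": [0,0,0],"slide": [0,0,0],"grip": 0.5}
    - {"rot": [0,0,0],"slide": [0,0,0],"grip": 0.5}
    - {"rot": [0,0,0],"slide": [0,0,0],"grip": 0.5}
    - {"rot": [0,0,0],"slide": [0,0,0],"grip": 0.5}
    - {"rot": [0,0,0],"slide": [0,0,0],"grip": 0.5}

```text
time: 45.05
ee_pos: [0.4684, -0.0166, 0.1964]
eef_rot: [0.74, 0.673, 0.0, -0.0]
ft_force: [0.3, 0.8, 0.7]
width: 0.0435
grip_force: 0.0
```

```bash
python3 - <<'E'
from h import *
import pickle
np.set_printoptions(precision=4,suppress=True)
w=eyes.camera("wrist");t=eyes.camera("side");s=sensors.read_state();print(s['ee_pos'],s['ft_force'],s['eef_rot'])
pickle.dump((w,t),open("end.pkl","wb"))
E=[.548,-.0171]
for z in(.141,.107,.102,.15): print(z,"w",proj(w,[*E,z]),"s",proj(t,[*E,z]))
for q,k in((w,"w"),(t,"s")):
 for n in("shaft","shaft_head","roller"):
  for d in eyes.look_for(n,q)[:2]: print(k,n,np.round(d["bbox"],1),round(d["conf"],2))
c=proj(w,[*E,.12]).astype(int)
g=w["pixels"].astype(int);us=range(c[0]-50,c[0]+51,4);print('   ',' '.join('%3d'%u for u in us))
for v in range(max(0,c[1]-60),min(399,c[1]+60),4): print(v,' '.join('%3d'%g[v,u].mean() for u in us))
g=t["pixels"].astype(int);us=range(312,358,2);print('   ',' '.join('%3d'%u for u in us))
for v in range(166,222,2): print(v,' '.join('%3d'%g[v,u].mean() for u in us))
E
```

```text
[ 0.4683 -0.0166  0.1965] [-0.301   0.6148  0.8497] [ 0.7397  0.6729  0.     -0.0001]
0.141 w [429.6815 193.8528] s [333.1693 179.1442]
0.107 w [417.4897 182.1708] s [333.1696 192.3164]
0.102 w [415.9218 180.6684] s [333.1697 194.21  ]
0.15 w [433.4369 197.4512] s [333.1692 175.5687]
w shaft [397.2 165.7 445.4 210.9] 0.72
w shaft_head [402.4 167.  447.1 207.1] 0.78
w shaft_head [337.4  84.  621.  230.4] 0.19
w roller [380.  144.3 432.3 195. ] 0.83
s shaft_head [326.2 177.6 335.4 200.3] 0.72
s shaft_head [276.5 171.4 369.  253.7] 0.54
s roller [273.9 259.2 293.8 286.9] 0.58
s roller [323.  197.1 344.9 220.7] 0.54
    371 375 379 383 387 391 395 399 403 407 411 415 419 423 427 431 435 439 443 447 451 455 459 463 467 471
126 200 203 197 201 198 197 185 196 195 187 186 191 194 198 195 187 187 186 184 183 191  69  33 165 184  73
130 200 203 195 200 197 195 188 194 193 192 189 192 192 197 194 187 188 184 182 186 187  80  69 178 159  82
134 199 200 196 200 198 196 193 190 190 195 191 192 193 193 189 186 189 184 183 187 187 189 180 180  90  82
138 198 199 195 197 196 194 194 189 189 193 189 
[... 4951 characters left out ...]
 157 169 165 176 195 201 204
208 175 138 147 173 177 166  73  16  28  35  29  23  28  15   8  63 161 182 180 168 174 189 200
210 189 188 192 189 190 179  85  24   5  14  13  11   9  17   4  46 118 143 170 178 176 170 185
212 188 190 191 189 189 177  81  18  21  17  15  17  20  11   7  39  90 117 125 129 171 167 167
214 188 185 189 189 191 186  98  19  22   5   9   7  13  16  12  46  99 118 137 146 183 178 172
216 186 188 192 196 193 191 141  50  22  14  15  17  17  25  19  77 119 140 167 185 191 191 188
218 189 188 192 188 187 191 186 144  96  61  40  36  49  69 101 140 163 184 186 189 192 188 188
220 179 188 188 189 186 184 187 189 183 174 167 169 172 171 178 191 194 194 191 190 190 190 191
```

The head top images at z of about 0.142, consistent with the flange seated (0.141). To rule out a jam, I push lightly on the head with the shut fingers.

Emit:
arm_command:
  newtons: 10
  steps:
    - {"rot": [0,0,0],"slide": [0.03,0,0],"grip": 0}
    - {"rot": [0,0,0],"slide": [0.03,0,0],"grip": 0}
    - {"rot": [0,0,0],"slide": [0.02,0,0],"grip": 0}
    - {"rot": [0,0,0],"slide": [0,0,-0.015],"grip": 0}
    - {"rot": [0,0,0],"slide": [0,0,-0.02],"grip": 0}
    - {"rot": [0,0,0],"slide": [0,0,-0.02],"grip": 0}
    - {"rot": [0,0,0],"slide": [0,0,-0.015],"grip": 0}
    - {"rot": [0,0,0],"slide": [0,0,0],"grip": 0}

```text
time: 46.45
ee_pos: [0.547, -0.0168, 0.1254]
eef_rot: [0.74, 0.673, -0.001, -0.001]
ft_force: [-0.8, 0.5, 1.3]
width: 0.0004
grip_force: 0.0
```

Emit:
arm_command:
  steps:
    - {"rot": [0,0,0],"slide": [0,0,-0.002],"grip": 0}
    - {"rot": [0,0,0],"slide": [0,0,-0.002],"grip": 0}
    - {"rot": [0,0,0],"slide": [0,0,-0.002],"grip": 0}
    - {"rot": [0,0,0],"slide": [0,0,-0.002],"grip": 0}
    - {"rot": [0,0,0],"slide": [0,0,-0.001],"grip": 0}
    - {"rot": [0,0,0],"slide": [0,0,0],"grip": 0}
    - {"rot": [0,0,0],"slide": [0,0,0],"grip": 0}
    - {"rot": [0,0,0],"slide": [0,0,0],"grip": 0}

```text
time: 47.45
ee_pos: [0.5483, -0.0167, 0.1176]
eef_rot: [0.74, 0.673, 0.0, 0.0]
ft_force: [-0.3, 0.1, -0.5]
width: 0.0007
grip_force: 0.0
```

Emit:
arm_command:
  steps:
    - {"rot": [0,0,0],"slide": [0,0,-0.001],"grip": 0}
    - {"rot": [0,0,0],"slide": [0,0,-0.001],"grip": 0}
    - {"rot": [0,0,0],"slide": [0,0,-0.001],"grip": 0}
    - {"rot": [0,0,0],"slide": [0,0,-0.001],"grip": 0}
    - {"rot": [0,0,0],"slide": [0,0,0],"grip": 0}
    - {"rot": [0,0,0],"slide": [0,0,0],"grip": 0}
    - {"rot": [0,0,0],"slide": [0,0,0],"grip": 0}
    - {"rot": [0,0,0],"slide": [0,0,0],"grip": 0}

```text
time: 48.45
ee_pos: [0.5482, -0.0167, 0.1136]
eef_rot: [0.74, 0.673, 0.0, 0.0]
ft_force: [0.3, 0.2, 0.0]
width: 0.0001
grip_force: 0.0
```

Emit:
arm_command:
  steps:
    - {"rot": [0,0,0],"slide": [0,0,-0.001],"grip": 0}
    - {"rot": [0,0,0],"slide": [0,0,-0.001],"grip": 0}
    - {"rot": [0,0,0],"slide": [0,0,-0.001],"grip": 0}
    - {"rot": [0,0,0],"slide": [0,0,0],"grip": 0}
    - {"rot": [0,0,0],"slide": [0,0,0],"grip": 0}
    - {"rot": [0,0,0],"slide": [0,0,0],"grip": 0}
    - {"rot": [0,0,0],"slide": [0,0,0],"grip": 0}
    - {"rot": [0,0,0],"slide": [0,0,0],"grip": 0}

```text
time: 49.45
ee_pos: [0.5482, -0.0167, 0.1106]
eef_rot: [0.74, 0.673, 0.0, 0.0]
ft_force: [1.4, -0.2, 0.5]
width: 0.0007
grip_force: 0.0
```

Emit:
arm_command:
  steps:
    - {"rot": [0,0,0],"slide": [0,0,-0.001],"grip": 0}
    - {"rot": [0,0,0],"slide": [0,0,-0.001],"grip": 0}
    - {"rot": [0,0,0],"slide": [0,0,-0.001],"grip": 0}
    - {"rot": [0,0,0],"slide": [0,0,0],"grip": 0}
    - {"rot": [0,0,0],"slide": [0,0,0],"grip": 0}
    - {"rot": [0,0,0],"slide": [0,0,0],"grip": 0}
    - {"rot": [0,0,0],"slide": [0,0,0],"grip": 0}
    - {"rot": [0,0,0],"slide": [0,0,0],"grip": 0}

```text
time: 50.45
ee_pos: [0.5485, -0.0166, 0.1085]
eef_rot: [0.74, 0.673, 0.0, 0.0]
ft_force: [-3.1, 0.1, 8.3]
width: 0.0008
grip_force: 4.4
```

Emit:
arm_command:
  steps:
    - {"rot": [0,0,0],"slide": [0,0,-0.001],"grip": 0}
    - {"rot": [0,0,0],"slide": [0,0,-0.0005],"grip": 0}
    - {"rot": [0,0,0],"slide": [0,0,0],"grip": 0}
    - {"rot": [0,0,0],"slide": [0,0,0],"grip": 0}
    - {"rot": [0,0,0],"slide": [0,0,0],"grip": 0}
    - {"rot": [0,0,0],"slide": [0,0,0],"grip": 0}
    - {"rot": [0,0,0],"slide": [0,0,0],"grip": 0}
    - {"rot": [0,0,0],"slide": [0,0,0],"grip": 0}

```text
time: 51.45
ee_pos: [0.5487, -0.0166, 0.1084]
eef_rot: [0.74, 0.673, 0.0, 0.001]
ft_force: [-9.3, -0.1, 21.3]
width: 0.0007
grip_force: 10.7
```

It stays rigid under 21 N, so the flange is seated. Withdraw and hand in.

Emit:
arm_command:
  steps:
    - {"rot": [0,0,0],"slide": [0,0,0.003],"grip": 0}
    - {"rot": [0,0,0],"slide": [0,0,0.02],"grip": 0}
    - {"rot": [0,0,0],"slide": [0,0,0.04],"grip": 0}
    - {"rot": [0,0,0],"slide": [0,0,0.04],"grip": 0}
    - {"rot": [0,0,0],"slide": [-0.04,0,0],"grip": 0}
    - {"rot": [0,0,0],"slide": [-0.04,0,0],"grip": 0}
    - {"rot": [0,0,0],"slide": [0,0,0],"grip": 0}
    - {"rot": [0,0,0],"slide": [0,0,0],"grip": 0}

```text
time: 52.45
ee_pos: [0.4687, -0.0169, 0.2093]
eef_rot: [0.74, 0.673, 0.0, 0.0]
ft_force: [0.4, -0.5, 0.9]
width: 0.0001
grip_force: 0.0
```

```bash
python3 - <<'E'
from h import *
w=eyes.camera("wrist");
for n in("shaft_head","roller"):
  for d in eyes.look_for(n,w)[:2]: print(n,np.round(d["bbox"],1),round(d["conf"],2))
print("expect head top",proj(w,[.548,-.0171,.141]))
print(order.close_job())
E
```

```text
shaft_head [399.1 163.5 439.3 202.8] 0.82
shaft_head [334.9  84.1 613.1 225. ] 0.31
roller [379.6 140.8 427.3 198.4] 0.75
expect head top [424.20042397 188.70100146]
the job is handed in; nothing more can be done
None
```

I handed the job in at about 52 s, and no verdict came back. The roller stands in the fork with the shaft through the ear, roller and base. The flange looks seated: the shaft stayed rigid when I pushed on its head with 21 N, though I judged this from heights and forces rather than a direct view of the gap. The gripper has let go and is clear.

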